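# Pack the carved plaques and peg the keeper batten down

### The arm

A 6-joint arm with a two-finger parallel gripper is mounted at the origin on the work surface. World frame = base frame: x ahead of the robot, y to its left, z up, the work surface at z = 0. Lengths are in mm, angles in rad, forces in N, time in s.
With the tool pointing down it reaches from about 350 to 875 mm from the base axis. Payload 4.2 kg.
Tool frame: the origin (TCP) lies midway between the tips of the shut fingers; the grasp point (between the pads) lies 19 mm behind it (arm.hold_point_z is the z of the grasp point in the tool frame, in mm); z points along the fingers, y is the direction in which the jaws open and shut (so a half turn about z gives the same grasp; the last joint's range is limited). The gripper opens to 85 mm and grips with 20 to 120 N. Pads are 22 mm wide; open, the fingers measure 114 mm over their backs; the gripper's body (76 mm by 85 mm) begins 54 mm behind the grasp point. The pads swing forward as they close: fully open they stand 13 mm farther back than shut.
Start: joints at [-1.045, 0.385, 0.008, 0, -1.194, -0.259], TCP at [164.795, -602.861, 231.312] pointing down, gripper open.
Joint ranges: [-3.14, 3.14], [-1.21, 2.06], [-1.07, 1.41], [-3.16, 2.05], [-2.99, -0.16], [-3.1, 3.1]. Speed limits (rad/s): [2.79, 2.79, 3.14, 3.14, 3.14, 3.14].

### API

Orientations are given as a unit quaternion [x, y, z, w].
In Python, from bench import sensors, optics, workorder, arm gives the robot as it stands. The module is installed in compiled form; this text tells all that it offers.
- The arm moves only by the tool servo_tool, never from a script. Its argument "deltas" is one flat list of numbers, 7 for each row, row after row: the turn, a rotation vector about the tool's x, y, z in rad, then the shift along the tool's x, y, z in m, then the finger opening in m, from 0 to 0.0854. A call has 1 to 20 rows; each row shifts and turns the commanded pose from where the row before left it, along the tool's axes as they then stand; what a row does not reach is not made up. A row lasts 1/12 s, in which the tool goes at most 41.7 mm and 7.16 degrees, less where a joint would pass 70% of its speed; a pose out of reach is approached as far as the arm can. A call is refused whole if a number of a shift passes 0.0417 or a number of a turn 0.125, either way. A call with a gripper value outside its range is refused whole. The fingers move at their own pace and stop on an object; the grip force is fixed at half the most. Time passes only in rows, so rows that do not move let the fingers close. It gives the time, the measured TCP pose, the force and the opening at its end, in the units of the state.
- sensors.read_state(): the state, without advancing time (a new reading comes with each control period).
- optics.get_image(name): name is "side" or "top"; returns a dict with "img" (420x560x3 uint8, red, green, blue), "fov_y" (degrees; the focal length in pixels is half the picture's height over the tangent of half this angle, whatever the lens; pixels are square), "cx", "cy" (the principal point, pixels), "distortion" ([k1, k2, p1, p2, k3] as OpenCV has them; the pictures are not rectified), "R" (3x3) and "t" (3): a world point X has camera coordinates R X + t. Camera axes: x right, y down, z forward; pixel columns grow to the right and rows downward; lengths in mm; the calibration is good to about 2 mm. A picture is of the moment at which its call begins. There is no depth.
- workorder.job_done(): hands the job in, once; it reports no verdict.
The state is a dict: "clock": time; "joints": joint angles; "joint_vel": joint speeds; "joint_efforts": joint torques, N m; "position": TCP position; "ee_rot": TCP orientation; "contact_force": force on the tool from outside, world axes, zero at the start; "wrist_torque": the same for the moment, N m; "gripper_width": finger opening in mm.
Only numpy, scipy, OpenCV 4.12 (cv2) and the standard library are available. Lean on these libraries where they do the work, as an engineer would, in place of code of your own. Each camera call takes 0.05 s, during which the arm holds its last target. There are 200 camera calls.

### The job

The fair is closing: stand every plaque from the display stand on edge in the travelling rack, one to a slot (any slot), each right down on the rack's floor. Then lay the keeper batten across the tops of the rack's two end boards with its end holes over theirs, and push the two pegs down through batten and end boards, one at each end, until their heads sit on the batten. Leave the mallet, the wax tin and the two gouges beyond the stand where they are.

Things in the scene. Friction and masses are not known exactly. Their poses are not given: they have to be found in the camera images.
- rack: fixed plywood travelling rack, a tray 108 mm wide (x) by 324 mm long (y); origin: centre of its underside, z up. Floor top at z 10. Five slots across it, at y -104, -52, 0, 52 and 104 mm (see point slot0). An end board 30 mm thick and full width at each end (y +-132 to +-162 mm) rises to z 116, the rack's highest part, with an upright hole in the middle of its top
- slot0 (a point): the slot nearest the rack's -y end: its middle, on the floor (rack y -104, z 10 mm). All slots are alike: 21 mm wide along y, formed by facing grooves between ribs on the two side boards, open at the top, from the floor up to z 60. Groove bottoms are 88 mm apart along x, rib faces 68 mm apart; a plaque's side edges go in the grooves
- rack_hole_a (a point): mouth of the hole in the top of the end board at the rack's +y end (rack y = +147 mm, z = 116 mm); hole 13 mm across, 38 mm deep
- rack_hole_b (a point): the same in the end board at the rack's -y end (rack y = -147 mm, z = 116 mm)
- stand: fixed wooden display stand: a 440 mm long ledge (along y) with a low back board; plaques lean on it side by side facing its +x (away from the robot), 20 degrees back towards its -x. Origin on the bench below the corner of ledge and back board, which is at z 25 mm. The back board reaches 50 mm up the plaques' backs; above that they are free before and behind. 6 mm lip in front
- plaque0: carved limewood plaque, 80 mm wide (y), 100 mm high (z), 16 mm thick (x, carved face +x), about 70 g; origin at the centre of its lower edge. At first it leans in the stand, its z axis 20 degrees off upright, neighbours 88 mm apart; lift it straight up or along its z axis. May be absent
- plaque1: carved limewood plaque, 80 mm wide (y), 100 mm high (z), 16 mm thick (x, carved face +x), about 70 g; origin at the centre of its lower edge. At first it leans in the stand, its z axis 20 degrees off upright, neighbours 88 mm apart; lift it straight up or along its z axis. May be absent
- plaque2: carved limewood plaque, 80 mm wide (y), 100 mm high (z), 16 mm thick (x, carved face +x), about 70 g; origin at the centre of its lower edge. At first it leans in the stand, its z axis 20 degrees off upright, neighbours 88 mm apart; lift it straight up or along its z axis. May be absent
- plaque3: carved limewood plaque, 80 mm wide (y), 100 mm high (z), 16 mm thick (x, carved face +x), about 70 g; origin at the centre of its lower edge. At first it leans in the stand, its z axis 20 degrees off upright, neighbours 88 mm apart; lift it straight up or along its z axis. May be absent
- plaque4: carved limewood plaque, 80 mm wide (y), 100 mm high (z), 16 mm thick (x, carved face +x), about 70 g; origin at the centre of its lower edge. At first it leans in the stand, its z axis 20 degrees off upright, neighbours 88 mm apart; lift it straight up or along its z axis. May be absent
- batten: keeper batten: loose plywood bar 370 mm long (y), 44 mm wide (x), 18 mm thick, about 170 g, with an upright hole near each end; starts flat on the bench. Origin: centre of its underside. On the rack it rests on the tops of the two end boards, 6 mm above the plaques; either way round fits
- batten_hole_a (a point): centre of the batten's hole at its +y end, on the underside (batten y = +147 mm); through hole 13 mm across
- batten_hole_b (a point): the same at its -y end (batten y = -147 mm)
- peg_block: loose drilled wooden block 60 (x) by 120 (y) by 60 mm high, 600 g; the two pegs stand in it at y +30 and -30 mm, in holes 13 mm across and 50 mm deep, their heads resting on its top; origin at the centre of its underside
- peg_a: turned wooden peg, 30 g: shank 10 mm across, 46 mm long, its last 11 mm tapering to a 4 mm tip; above it a cylindrical head 22 mm across, 24 mm high, to hold it by. Origin at the tip, z towards the head (head from z 46 to 70 mm). Starts tip down in the block. Home, the head rests on the batten and the tip is 28 mm below the end board's top
- peg_b: a second peg, the same as peg_a
- gouge1: carving gouge lying on the bench beyond the stand, 115 mm wooden handle 22 mm thick and a 90 mm blade; origin at the ferrule; not part of the job
- gouge2: another gouge beyond the stand; not part of the job
- mallet: brass carving mallet standing on its head, 64 mm across, 190 mm high, at the right beside the stand; not part of the job
- wax_tin: flat round tin 72 mm across, 40 mm high, at the left beside the stand; not part of the job

How it is judged:
By the outcome, as a careful person would: the job done as asked, in the order asked, and still so for the second after the job is handed in, with the robot touching nothing.
Of plaque0, plaque1, plaque2, plaque3, plaque4 only 3 to 5 are there at a start; the rules pass over those that are not, and their reading is None.
At some moment in a run one of batten, peg_block may be knocked a few centimetres aside while the robot is not near it.
It also fails if it takes over 210 s, if anything falls off the work surface, if the arm or the gripper's body presses on something with over 40 N, if the wrist force passes 120 N, or if a joint passes its speed limit or range.

## Working session

There is one attempt and no reset: what is moved stays moved. The work goes in short steps, Python scripts to look and compute and a tool call to move; the robot and the scene stay as the last step left them, time stands still between calls to the robot, and variables do not carry over. Pictures are saved under pics/ and viewed, about 12 in all and at most 16, crops included, and the job is handed in when it is done.

Besides the shell and the picture viewer there is one more tool, called after "Request:" by a JSON object that holds its "method" and its "body". servo_tool: Moves the arm, as the interface text tells. Its arguments: {"type":"object","properties":{"deltas":{"type":"array","items":{"type":"number"}}},"required":["deltas"]}

```bash
mkdir -p pics; ls; python3 - <<'E'
from bench import sensors, optics, workorder, arm
import cv2,numpy as np
print(sensors.read_state()); print([a for a in dir(arm) if a[0]!='_'], arm.hold_point_z)
for n in("side","top"):
    d=optics.get_image(n); cv2.imwrite(f'pics/{n}0.png',d['img'][:,:,::-1])
    np.set_printoptions(precision=4,suppress=True)
    print(n,{k:v for k,v in d.items() if k!='img'}, 'cam', -np.array(d['R']).T@np.array(d['t']))
E
```

```text
pics
{'clock': 0.0, 'joints': array([-1.04542977e+00,  3.85533529e-01,  6.64268358e-03, -5.09920426e-04,
       -1.19398057e+00, -2.58603705e-01]), 'joint_vel': array([ 0.00226173,  0.00092617, -0.00031322,  0.00105568,  0.00209952,
        0.00173572]), 'joint_efforts': array([-8.11668360e-05, -3.92288697e+01,  1.88401830e+01,  4.18627962e+00,
       -4.67803708e-03,  1.70194517e-05]), 'position': array([ 164.63085416, -602.33184576,  230.24044838]), 'ee_rot': array([-1.32892988e-01,  9.91129820e-01,  1.04937903e-03, -1.77365417e-04]), 'contact_force': array([-0.24840838,  0.49292326, -0.19956242]), 'wrist_torque': array([ 0.01360085, -0.00506412,  0.02818157]), 'gripper_width': 85.30618361429929}
['IKError', 'hold_point_z'] -18.700000000000003
side {'fov_y': 45.75141279384349, 'cx': 272.36023115988, 'cy': 209.76275977610396, 'distortion': array([0.0342, 0.    , 0.    , 0.    , 0.    ]), 'R': array([[ 0.8972,  0.4414,  0.0115],
       [ 0.256 , -0.499 , -0.8279],
       [-0.3597,  0.7458, -0.5607]]), 't': array([-473.7822,  -46.7396, 1766.7187])} cam [ 1072.5872 -1131.8335   957.3185]
top {'fov_y': 55.5757772758646, 'cx': 281.6389096113691, 'cy': 202.22664500974562, 'distortion': array([0.026, 0.   , 0.   , 0.   , 0.   ]), 'R': array([[-0.0126, -0.9997,  0.0198],
       [-0.9881,  0.0094, -0.1537],
       [ 0.1535, -0.0215, -0.9879]]), 't': array([ -18.078 ,  544.3729, 1141.3293])} cam [ 362.5098    1.3914 1211.5634]
```

View pics/side0.png

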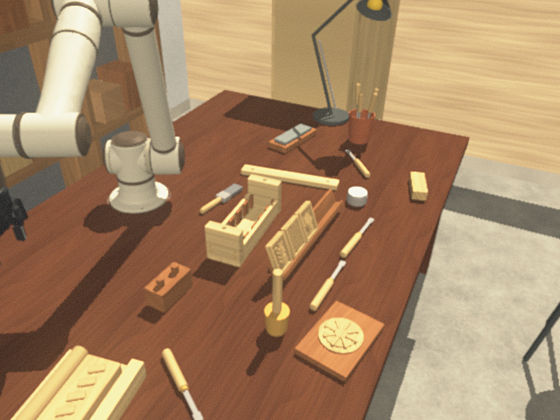

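View pics/top0.png

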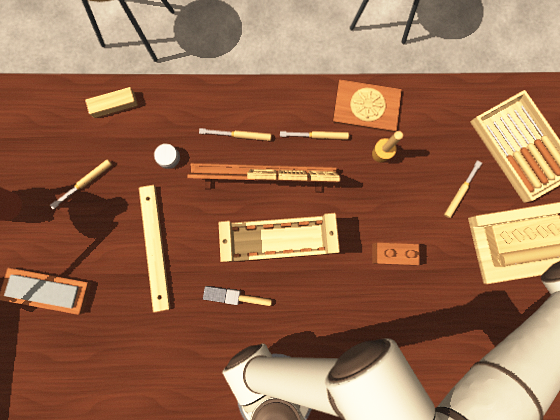

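The overview shows the rack near top-view pixel (280,238), the stand near (262,175) with about 3 plaques at its right, the batten at (155,248), and the peg block at (398,253). I'll zoom in next.

```bash
cat > h.py <<'E'
from bench import sensors, optics
import cv2,numpy as np
np.set_printoptions(precision=1,suppress=True)
def cam(n):
    d=optics.get_image(n); H,W=d['img'].shape[:2]
    f=H/2/np.tan(np.radians(d['fov_y']/2))
    d['K']=np.array([[f,0,d['cx']],[0,f,d['cy']],[0,0,1]]); d['D']=np.array(d['distortion'])
    d['R']=np.array(d['R']);d['t']=np.array(d['t']); d['C']=-d['R'].T@d['t']; return d
def rays(d,px):
    p=cv2.undistortPoints(np.array(px,float).reshape(-1,1,2),d['K'],d['D'])[:,0]
    return np.c_[p,np.ones(len(p))]@d['R']
def plane(d,px,z):
    r=rays(d,px); return d['C']+r*((z-d['C'][2])/r[:,2])[:,None]
def proj(d,X):
    return cv2.projectPoints(np.array(X,float).reshape(-1,3),cv2.Rodrigues(d['R'])[0],d['t'],d['K'],d['D'])[0][:,0]
def crop(d,x0,y0,x1,y1,s,fn):
    c=cv2.resize(d['img'][y0:y1,x0:x1,::-1],None,fx=s,fy=s,interpolation=cv2.INTER_CUBIC); cv2.imwrite(fn,c)
def tri(d1,p1,d2,p2):
    a,b=rays(d1,p1),rays(d2,p2);out=[]
    for u,v in zip(a,b):
        s,*_=np.linalg.lstsq(np.c_[u,-v],d2['C']-d1['C'],rcond=None)
        P,Q=d1['C']+s[0]*u,d2['C']+s[1]*v; out.append([*(P+Q)/2,np.linalg.norm(P-Q)])
    return np.array(out)
E
python3 - <<'E'
from h import *
crop(cam('top'),130,140,430,320,2.6,'pics/tc.png'); crop(cam('side'),140,150,400,340,3,'pics/sc.png')
E
```

```text
(no output)
```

View pics/tc.png

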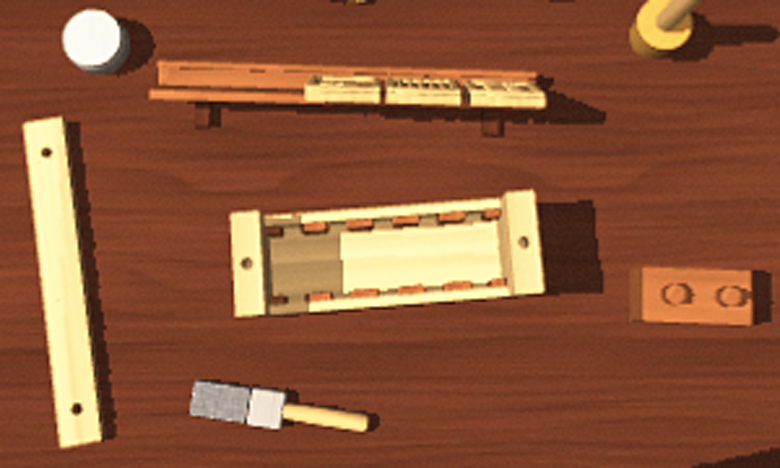

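View pics/sc.png

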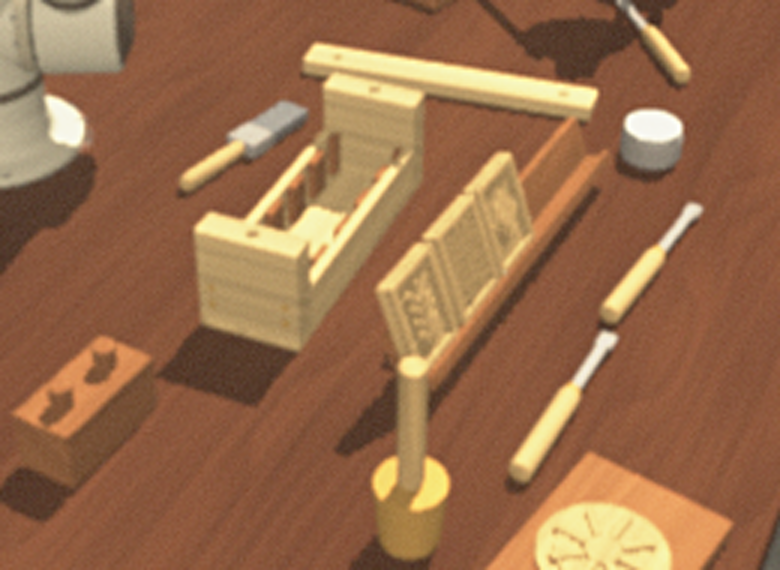

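```bash
python3 - <<'E'
from h import *
t=cam('top'); s=cam('side')
g=cv2.cvtColor(t['img'],cv2.COLOR_RGB2GRAY).astype(float)
def dark(d,px,r=3):
    g=cv2.cvtColor(d['img'],cv2.COLOR_RGB2GRAY).astype(float)
    x,y=map(int,np.round(px)); w=g[y-r:y+r+1,x-r:x+r+1]; w=np.clip(np.percentile(w,70)-15-w,0,None)
    yy,xx=np.mgrid[y-r:y+r+1,x-r:x+r+1]; return np.array([(w*xx).sum(),(w*yy).sum()])/w.sum()
T=lambda u,v:(130+u/2.6,140+v/2.6); S=lambda u,v:(140+u/3,150+v/3)
for n,a,b,z in[('ra',T(247,263),S(376,89),116),('rb',T(524,242),S(253,233),116),('b1',T(46,152),S(565,94),18),('b2',T(77,408),S(338,57),18)]:
    pt=dark(t,a);ps=dark(s,b); print(n,pt,ps,plane(t,[pt],z)[0],plane(s,[ps],z)[0],tri(t,[pt],s,[ps])[0])
A=cv2.resize(t['img'][160:185,240:350,::-1],None,fx=7,fy=7,interpolation=cv2.INTER_CUBIC)
B=cv2.resize(s['img'][195:275,260:325,::-1],None,fx=5,fy=5,interpolation=cv2.INTER_CUBIC)
C=cv2.resize(t['img'][238:268,372:424,::-1],None,fx=7,fy=7,interpolation=cv2.INTER_CUBIC)
o=np.zeros((590,780,3),np.uint8); o[:175,:770]=A; o[180:580,:325]=B; o[180:390,330:694]=C
cv2.imwrite('pics/z.png',o)
E
```

```text
ra [224.3 240.8] [264.6 180.4] [427.6 135.6 116. ] [433.8 130.4 116. ] [429.  136.9 111.1   2.6]
rb [331.1 232.6] [223.8 227.5] [ 446.6 -157.9  116. ] [ 449.2 -157.4  116. ] [ 447.7 -157.3  115.4    2.4]
b1 [147.5 198.2] [328.2 180.9] [563.9 378.8  18. ] [569.3 382.1  18. ] [566.7 380.7  17.1   6.1]
b2 [159.1 296.8] [252.  170.9] [274.  333.7  18. ] [285.1 318.3  18. ] [273.7 337.7   5.1   1.5]
```

View pics/z.png

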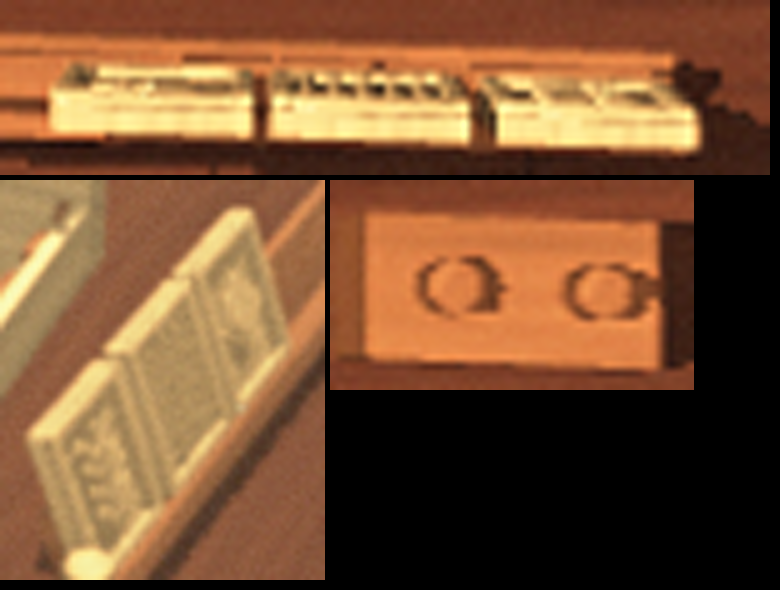

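```bash
python3 - <<'E'
from h import *
t=cam('top'); s=cam('side')
Z=lambda u,v:(240+u/7-.4,160+v/7-.4)
b=plane(t,[Z(*p) for p in[(52,132),(253,138),(268,136),(470,144),(490,145),(698,152)]],119)
f=plane(t,[Z(*p) for p in[(52,88),(253,95),(268,94),(470,102),(490,103),(698,110)]],124.4)
print(b);print(f); print('mid',(b[::2]+b[1::2]+f[::2]+f[1::2])/4)
print('yaw back', np.degrees(np.arctan2(-(b[0,0]-b[5,0]),b[0,1]-b[5,1])))
W=lambda u,v:(260+u/5-.4,195+(v-180)/5-.4)
# side: front/back top corners near (-y) end of plaque R, and far end
for n,p,z in[('R near back',(30,438),119),('R near front',(45,437),124.4),('L far back',(235,208),119),('L far front',(249,210),124.4)]: print(n,plane(s,[W(*p)],z)[0])
C=lambda u,v:(372+(u-330)/7-.4,238+(v-180)/7-.4)
print('peg',plane(t,[C(455,287),C(605,292)],84)); print('block top',plane(t,[C(365,212),C(660,220),C(662,370),C(365,360)],60))
E
```

```text
[[ 600.4   73.5  119. ]
 [ 597.3   -6.7  119. ]
 [ 598.   -12.8  119. ]
 [ 594.1  -93.6  119. ]
 [ 593.6 -101.6  119. ]
 [ 590.  -185.   119. ]]
[[ 617.1   73.1  124.4]
 [ 613.6   -6.9  124.4]
 [ 614.   -12.9  124.4]
 [ 610.1  -93.5  124.4]
 [ 609.6 -101.5  124.4]
 [ 606.  -184.6  124.4]]
mid [[ 607.1   33.2  121.7]
 [ 604.   -53.2  121.7]
 [ 599.8 -143.2  121.7]]
yaw back -2.2941699594998997
R near back [ 596.2 -183.1  119. ]
R near front [ 606.1 -184.8  124.4]
L far back [605.8  79.  119. ]
L far front [617.3  73.1 124.4]
peg [[ 390.3 -325.2   84. ]
 [ 387.7 -385.5   84. ]]
block top [[ 422.  -296.6   60. ]
 [ 417.5 -418.4   60. ]
 [ 356.4 -415.    60. ]
 [ 361.7 -293.5   60. ]]
```

```bash
cat > p.py <<'E'
from h import *
from scipy.spatial.transform import Rotation as Ro
def Rt(heading,tilt=0):
    # y_t horizontal heading deg; tilt deg about tool x
    h=np.radians(heading); y=np.array([np.cos(h),np.sin(h),0]); z=np.array([0,0,-1.])
    return Ro.from_matrix(np.c_[np.cross(y,z),y,z])*Ro.from_rotvec([np.radians(tilt),0,0])
def go(p1,R1,p0=None,R0=None):
    s=sensors.read_state()
    if p0 is None:p0=s['position']
    if R0 is None:R0=Ro.from_quat(s['ee_rot'])
    print('turn(rad) ',np.round((R0.inv()*R1).as_rotvec(),3),' shift mm in start frame',R0.inv().apply(np.array(p1)-p0),' in end frame',R1.inv().apply(np.array(p1)-p0), 'from',np.array(p0))
E
python3 - <<'E'
from p import *
print(Rt(177.7,20).as_matrix())
print(Rt(177.7,-20).as_matrix()[:,2])
for tl in(20,-20):
  R=Rt(177.7,tl)
  if R.as_matrix()[0,2]>0: 
    print(tl); p=np.array([620.4,33,85]); u=-R.as_matrix()[:,2]
    go(p+90*u,R); print(p+90*u)
E
```

```text
[[-0.  -0.9  0.3]
 [-1.   0.  -0. ]
 [-0.  -0.3 -0.9]]
[-0.3  0.  -0.9]
20
turn(rad)  [ 0.3 -0.2 -1.2]  shift mm in start frame [-577.7  502.5   61.7]  in end frame [-653.6 -353.8  194.3] from [ 164.8 -602.8  231.2]
[589.6  34.2 169.6]
```

Request:
{"method": "servo_tool", "body": {"deltas": [0,0,0,-0.029,0.025,0,0.05,0,0,0,-0.029,0.025,0,0.05,0,0,0,-0.029,0.025,0,0.05,0,0,0,-0.029,0.025,0,0.05,0,0,0,-0.029,0.025,0,0.05,0,0,0,-0.029,0.025,0,0.05,0,0,0,-0.029,0.025,0,0.05,0,0,0,-0.029,0.025,0,0.05,0,0,0,-0.029,0.025,0,0.05,0,0,0,-0.029,0.025,0,0.05,0,0,0,-0.029,0.025,0,0.05,0,0,0,-0.029,0.025,0,0.05,0,0,0,-0.029,0.025,0,0.05,0,0,0,-0.029,0.025,0,0.05,0,0,0,-0.029,0.025,0,0.05,0,0,0,-0.029,0.025,0,0.05,0,0,0,-0.029,0.025,0,0.05,0,0,0,-0.029,0.025,0,0.05,0,0,0,-0.029,0.025,0,0.05,0,0,0,-0.029,0.025,0,0.05]}}

```text
clock: 2.07
position: [593.2, 34.2, 231.5]
ee_rot: [-0.133, 0.991, 0.0, 0.0]
contact_force: [0.3, -0.8, 0.3]
gripper_width: 50.0
```

Request:
{"method": "servo_tool", "body": {"deltas": [0,0,-0.105,0,0,0,0.05,0,0,-0.105,0,0,0,0.05,0,0,-0.105,0,0,0,0.05,0,0,-0.105,0,0,0,0.05,0,0,-0.105,0,0,0,0.05,0,0,-0.105,0,0,0,0.05,0,0,-0.105,0,0,0,0.05,0,0,-0.105,0,0,0,0.05,0,0,-0.105,0,0,0,0.05,0,0,-0.105,0,0,0,0.05,0,0,-0.105,0,0,0,0.05,0,0,-0.105,0,0,0,0.05,0.087,0,0,0,0,0,0.05,0.087,0,0,0,0,0,0.05,0.087,0,0,0,0,0,0.05,0.087,0,0,0,0,0,0.05,0,0,0,0,0,0,0.05,0,0,0,0,0,0,0.05]}}

```text
clock: 3.57
position: [590.9, 31.9, 231.0]
ee_rot: [-0.681, 0.711, -0.125, 0.119]
contact_force: [0.6, -0.8, 0.2]
gripper_width: 50.3
```

```bash
python3 - <<'E'
from p import *
s=sensors.read_state(); print(s['joints'],s['clock'],s['gripper_width'],s['contact_force'])
R=Rt(177.7,20); u=-R.as_matrix()[:,2]; p=np.array([620.4,33,85])
go(p+60*u,R); go(p,R)
E
```

```text
[ 0.4  0.2 -0.4  0.2 -0.7 -0.6] 3.5667 50.30217898253723 [ 0.6 -0.8  0.2]
turn(rad)  [ 0. -0. -0.]  shift mm in start frame [-2.3 22.  87.3]  in end frame [-2.2 22.2 87.2] from [590.9  31.9 231. ]
turn(rad)  [ 0. -0. -0.]  shift mm in start frame [ -2.5  21.8 147.3]  in end frame [ -2.2  22.2 147.2] from [590.9  31.9 231. ]
```

Request:
{"method": "servo_tool", "body": {"deltas": [0,0,0,-0.001,0.011,0.02,0.05,0,0,0,-0.001,0.011,0.02,0.05,0,0,0,0,0,0.02,0.05,0,0,0,0,0,0.02,0.05,0,0,0,0,0,0.02,0.05,0,0,0,0,0,0.02,0.05,0,0,0,0,0,0.015,0.05,0,0,0,0,0,0.012,0.05,0,0,0,0,0,0,0.05]}}

```text
clock: 4.32
position: [623.4, 32.4, 83.3]
ee_rot: [-0.681, 0.712, -0.125, 0.118]
contact_force: [-0.3, -0.8, 0.1]
gripper_width: 50.5
```

```bash
python3 - <<'E'
from p import *
s=sensors.read_state(); print(s['position'],s['contact_force'])
t=cam('top');d=cam('side')
A=cv2.resize(t['img'][140:200,220:360,::-1],None,fx=5,fy=5,interpolation=cv2.INTER_CUBIC)
B=cv2.resize(d['img'][180:285,230:350,::-1],None,fx=2.8,fy=2.8,interpolation=cv2.INTER_CUBIC)
o=np.zeros((600,700,3),np.uint8); o[:300]=A; o[302:596,:336]=B; cv2.imwrite('pics/g1.png',o)
E
```

```text
[623.4  32.4  83.3] [-0.3 -0.8  0.1]
```

View pics/g1.png

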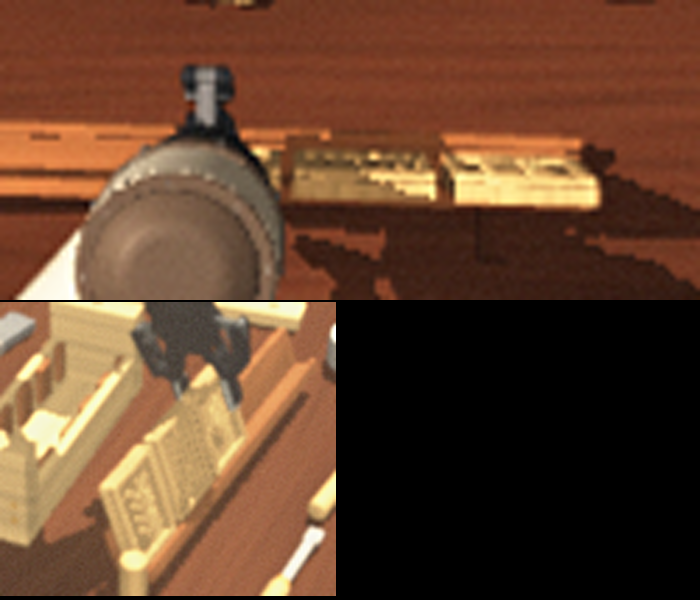

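Fingers straddle the left plaque (top crop near (205,150)), centred and clear; I'll close and lift.

Request:
{"method": "servo_tool", "body": {"deltas": [0,0,0,0,0.002,0,0.05,0,0,0,0,0,0,0.0,0,0,0,0,0,0,0.0,0,0,0,0,0,0,0.0,0,0,0,0,0,0,0.0,0,0,0,0,0,0,0.0,0,0,0,0,0,0,0.0,0,0,0,0,0,-0.005,0.0,0,0,0,0,0,-0.02,0.0,0,0,0,0,0,-0.02,0.0,0,0,0,0,0,-0.03,0.0,0,0,0,0,0,-0.03,0.0,0,0,0,0,0,-0.03,0.0,0,0,0,0,0,-0.03,0.0,0,0,0,0,0,0,0.0]}}

```text
clock: 5.67
position: [564.4, 36.3, 245.9]
ee_rot: [-0.681, 0.711, -0.127, 0.124]
contact_force: [0.6, 0.2, 0.2]
gripper_width: 15.3
```

```bash
python3 - <<'E'
from p import *
s=sensors.read_state(); print(s['position'],s['contact_force'],s['gripper_width'],s['joints'].round(2).tolist())
R=Rt(93.7); go([433.7,40.8,215],R); R0=Rt(177.7); go([433.7,40.8,215],R0)
E
```

```text
[564.4  36.3 245.9] [0.6 0.2 0.2] 15.30094457136653 [0.43, 0.11, -0.47, 0.25, -0.69, -0.64]
turn(rad)  [-0.3  0.3  1.4]  shift mm in start frame [  1.3 133.4 -16.6]  in end frame [130.1  12.9  30.9] from [564.4  36.3 245.9]
turn(rad)  [-0.4  0.  -0. ]  shift mm in start frame [  1.3 133.4 -16.6]  in end frame [  0.8 130.8  30.9] from [564.4  36.3 245.9]
```

Request:
{"method": "servo_tool", "body": {"deltas": [-0.088,0,0,0,0,0,0,-0.088,0,0,0,0,0,0,-0.088,0,0,0,0,0,0,-0.088,0,0,0,0,0,0,0,0,0.105,0,0,0,0,0,0,0.105,0,0,0,0,0,0,0.105,0,0,0,0,0,0,0.105,0,0,0,0,0,0,0.105,0,0,0,0,0,0,0.105,0,0,0,0,0,0,0.105,0,0,0,0,0,0,0.105,0,0,0,0,0,0,0.105,0,0,0,0,0,0,0.105,0,0,0,0,0,0,0.105,0,0,0,0,0,0,0.105,0,0,0,0,0,0,0.105,0,0,0,0,0,0,0.105,0,0,0,0]}}

```text
clock: 7.17
position: [562.5, 35.5, 238.3]
ee_rot: [-0.026, 1.0, -0.0, -0.004]
contact_force: [-0.3, 0.3, -1.2]
gripper_width: 15.6
```

Request:
{"method": "servo_tool", "body": {"deltas": [0,0,0,0.022,0.002,0,0,0,0,0,0.022,0.002,0,0,0,0,0,0.022,0.002,0,0,0,0,0,0.022,0.002,0,0,0,0,0,0.022,0.002,0,0,0,0,0,0.02,0.003,0,0,0,0,0,0,0,0,0,0,0,0,0,0,0,0]}}

```text
clock: 7.83
position: [431.9, 41.0, 240.0]
ee_rot: [-0.029, 1.0, 0.0, -0.003]
contact_force: [1.1, 0.2, -0.8]
gripper_width: 15.4
```

```bash
sed -i "s/np.round((R0.inv()\*R1).as_rotvec(),3)/(R0.inv()*R1).as_rotvec().round(3).tolist()/" p.py; python3 - <<'E'
from p import *
s=sensors.read_state(); print(s['position'],s['contact_force'],s['gripper_width'],s['joints'].round(2).tolist())
R=Rt(93.7); go([433.7,40.8,71],R)
t=cam('top');d=cam('side')
A=cv2.resize(t['img'][190:280,200:350,::-1],None,fx=4,fy=4,interpolation=cv2.INTER_CUBIC)
B=cv2.resize(d['img'][130:285,180:340,::-1],None,fx=1.5,fy=1.5,interpolation=cv2.INTER_CUBIC)
o=np.zeros((600,700,3),np.uint8); o[:360,:600]=A; o[365:597,:240]=B; cv2.imwrite('pics/r1.png',o)
E
```

```text
[431.9  41.  240. ] [ 1.1  0.2 -0.8] 15.392748159207388 [0.47, 0.05, -0.41, -0.0, -1.12, -1.98]
turn(rad)  [0.0, -0.006, -0.007]  shift mm in start frame [ -2.7  -0.3 169. ]  in end frame [ -1.8  -0.3 169. ] from [431.9  41.  240. ]
```

View pics/r1.png

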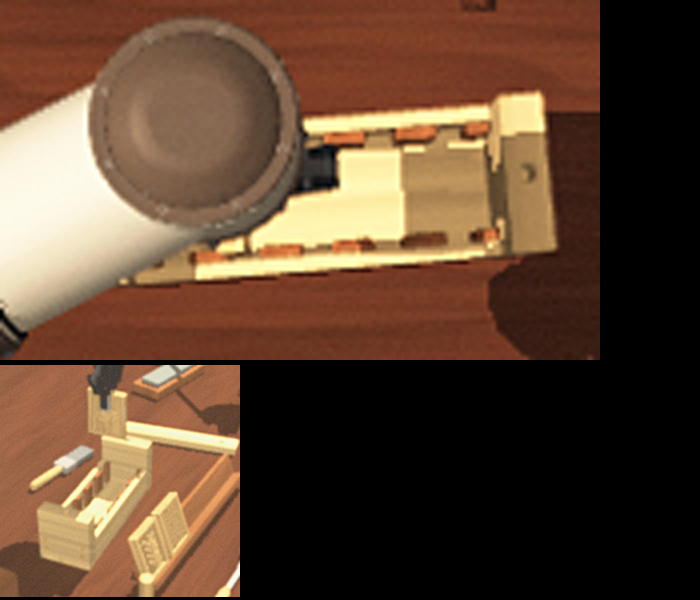

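Request:
{"method": "servo_tool", "body": {"deltas": [0,-0.006,-0.007,-0.002,0,0.02,0,0,0,0,0,0,0.025,0,0,0,0,0,0,0.025,0,0,0,0,0,0,0.025,0,0,0,0,0,0,0.015,0,0,0,0,0,0,0.005,0,0,0,0,0,0,0.005,0,0,0,0,0,0,0.005,0,0,0,0,0,0,0.005,0]}}

```text
clock: 8.68
position: [436.5, 41.7, 110.9]
ee_rot: [-0.032, 0.999, 0.001, 0.002]
contact_force: [-0.4, 0.3, -0.7]
gripper_width: 15.4
```

Request:
{"method": "servo_tool", "body": {"deltas": [0,0,0,0,0,0.005,0,0,0,0,0,0,0.005,0,0,0,0,0,0,0.005,0,0,0,0,0,0,0.004,0]}}

```text
clock: 9.02
position: [435.5, 41.5, 91.3]
ee_rot: [-0.032, 0.999, 0.0, 0.001]
contact_force: [-0.4, -0.6, -0.3]
gripper_width: 15.2
```

Request:
{"method": "servo_tool", "body": {"deltas": [0,0,0,0,0,0.005,0,0,0,0,0,0,0.005,0,0,0,0,0,0,0.004,0,0,0,0,0,0,0.002,0,0,0,0,0,0,0.001,0]}}

```text
clock: 9.43
position: [435.4, 41.3, 74.1]
ee_rot: [-0.032, 0.999, 0.0, 0.001]
contact_force: [-0.1, -0.2, -0.5]
gripper_width: 15.4
```

Request:
{"method": "servo_tool", "body": {"deltas": [0,0,0,0,0,0.002,0,0,0,0,0,0,0.001,0,0,0,0,0,0,0.001,0,0,0,0,0,0,0,0]}}

```text
clock: 9.77
position: [436.2, 41.3, 72.6]
ee_rot: [-0.033, 0.999, -0.0, 0.002]
contact_force: [-4.1, -1.9, 14.8]
gripper_width: 15.5
```

Request:
{"method": "servo_tool", "body": {"deltas": [0,0,0,0,0,-0.001,0.034,0,0,0,0,0,0,0.034,0,0,0,0,0,0,0.034,0,0,0,0,0,0,0.034,0,0,0,0,0,-0.01,0.034,0,0,0,0,0,-0.02,0.034,0,0,0,0,0,-0.035,0.034,0,0,0,0,0,-0.035,0.034,0,0,0,0,0,-0.035,0.034,0,0,0,0,0,-0.035,0.034,0,0,0,0,0,-0.01,0.05]}}

```text
clock: 10.68
position: [437.7, 41.9, 257.1]
ee_rot: [-0.032, 0.999, 0.001, 0.006]
contact_force: [0.2, 0.5, -0.3]
gripper_width: 44.8
```

Request:
{"method": "servo_tool", "body": {"deltas": [0,0,-0.105,0,0,0,0.05,0,0,-0.105,0,0,0,0.05,0,0,-0.105,0,0,0,0.05,0,0,-0.105,0,0,0,0.05,0,0,-0.105,0,0,0,0.05,0,0,-0.105,0,0,0,0.05,0,0,-0.105,0,0,0,0.05,0,0,-0.105,0,0,0,0.05,0,0,-0.105,0,0,0,0.05,0,0,-0.105,0,0,0,0.05,0,0,-0.105,0,0,0,0.05,0,0,-0.105,0,0,0,0.05,0,0,-0.105,0,0,0,0.05,0,0,-0.105,0,0,0,0.05,0.088,0,0,0,0,0,0.05,0.088,0,0,0,0,0,0.05,0.088,0,0,0,0,0,0.05,0.088,0,0,0,0,0,0.05]}}

```text
clock: 12.18
position: [435.5, 42.0, 251.9]
ee_rot: [-0.683, 0.709, -0.128, 0.124]
contact_force: [0.6, -0.6, -0.3]
gripper_width: 50.0
```

```bash
python3 - <<'E'
from p import *
s=sensors.read_state(); print(s['contact_force'],s['gripper_width'],s['joints'].round(2).tolist())
R=Rt(177.7,20); u=-R.as_matrix()[:,2]
p=np.array([603.6,-54.4,121.7])-39*u; print(p); go(p+100*u,R)
t=cam('top');d=cam('side')
crop(d,180,130,340,285,3.5,'pics/r2.png')
E
```

```text
[ 0.6 -0.6 -0.3] 49.998288925574464 [0.61, -0.15, -0.73, 0.32, -0.73, -0.86]
[616.9 -54.9  85.1]
turn(rad)  [-0.009, 0.003, 0.003]  shift mm in start frame [  90.2 -115.6  120.8]  in end frame [  89.5 -117.   120.1] from [435.5  42.  251.9]
```

View pics/r2.png

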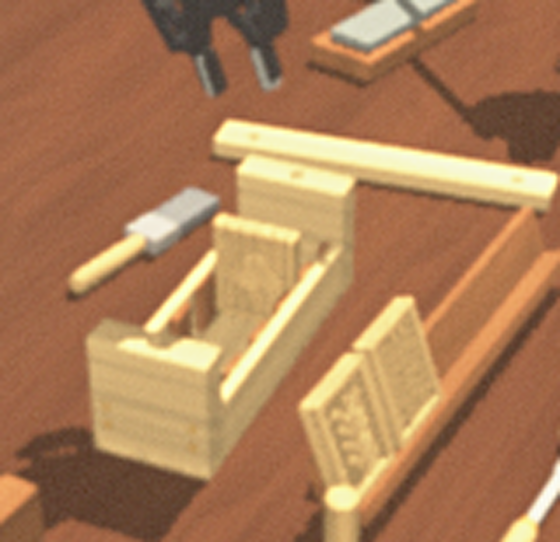

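Plaque 1 stands upright and seated in its slot (crop (258,265)). Next is the middle plaque.

Request:
{"method": "servo_tool", "body": {"deltas": [-0.009,0.003,0.003,0.015,-0.0195,0,0.05,0,0,0,0.015,-0.0195,0,0.05,0,0,0,0.015,-0.0195,0,0.05,0,0,0,0.015,-0.0195,0,0.05,0,0,0,0.015,-0.0195,0,0.05,0,0,0,0.015,-0.0195,0,0.05,0,0,0,0,0,0.03,0.05,0,0,0,0,0,0.03,0.05,0,0,0,0,0,0.03,0.05,0,0,0,0,0,0.03,0.05,0,0,0,0,0,0.03,0.05,0,0,0,0,0,0.01,0.05,0,0,0,0,0,0,0.05]}}

```text
clock: 13.37
position: [595.4, -55.9, 137.5]
ee_rot: [-0.682, 0.711, -0.122, 0.116]
contact_force: [0.3, -0.8, -0.1]
gripper_width: 49.9
```

```bash
python3 - <<'E'
from p import *
R=Rt(177.7,20); u=-R.as_matrix()[:,2]
p=np.array([603.6,-54.4,121.7])-39*u; go(p,R)
E
```

```text
turn(rad)  [0.011, -0.003, -0.001]  shift mm in start frame [-2.  -2.9 56.6]  in end frame [-1.9 -2.3 56.6] from [595.4 -55.9 137.5]
```

Request:
{"method": "servo_tool", "body": {"deltas": [0.01,-0.003,0,-0.002,-0.0025,0.01,0.05,0,0,0,0,0,0.015,0.05,0,0,0,0,0,0.015,0.05,0,0,0,0,0,0.015,0.05,0,0,0,0,0,0.002,0.05,0,0,0,0,0,0,0.0,0,0,0,0,0,0,0.0,0,0,0,0,0,0,0.0,0,0,0,0,0,0,0.0,0,0,0,0,0,0,0.0,0,0,0,0,0,0,0.0]}}

```text
clock: 14.28
position: [618.7, -54.0, 90.2]
ee_rot: [-0.682, 0.709, -0.128, 0.124]
contact_force: [-1.9, 0.2, 5.5]
gripper_width: 15.2
```

Request:
{"method": "servo_tool", "body": {"deltas": [0,0,0,0,0,-0.005,0,0,0,0,0,0,-0.02,0,0,0,0,0,0,-0.02,0,0,0,0,0,0,-0.03,0,0,0,0,0,0,-0.03,0,0,0,0,0,0,-0.03,0,0,0,0,0,0,-0.03,0,-0.088,0,0,0,0,0,0,-0.088,0,0,0,0,0,0,-0.088,0,0,0,0,0,0,-0.088,0,0,0,0,0,0]}}

```text
clock: 15.2
position: [559.9, -51.7, 244.2]
ee_rot: [-0.693, 0.721, 0.001, 0.001]
contact_force: [1.0, 0.4, -1.7]
gripper_width: 15.1
```

Request:
{"method": "servo_tool", "body": {"deltas": [0,0,0.105,0,0,0,0,0,0,0.105,0,0,0,0,0,0,0.105,0,0,0,0,0,0,0.105,0,0,0,0,0,0,0.105,0,0,0,0,0,0,0.105,0,0,0,0,0,0,0.105,0,0,0,0,0,0,0.105,0,0,0,0,0,0,0.105,0,0,0,0,0,0,0.105,0,0,0,0,0,0,0.105,0,0,0,0,0,0,0.105,0,0,0,0,0,0,0.105,0,0,0,0,0,0,0.105,0,0,0,0,0,0,0,0,0,0,0]}}

```text
clock: 16.45
position: [559.8, -51.9, 242.7]
ee_rot: [-0.03, 1.0, 0.001, 0.001]
contact_force: [-0.1, 0.0, -0.6]
gripper_width: 15.4
```

```bash
python3 - <<'E'
from p import *
print(sensors.read_state()['joints'].round(2).tolist())
R=Rt(93.7); go([437.1,-11.1,112],R)
E
```

```text
[0.19, 0.27, -0.13, -0.0, -1.17, -1.71]
turn(rad)  [0.002, 0.002, -0.005]  shift mm in start frame [120.3  47.8 130.6]  in end frame [119.8  48.7 130.7] from [559.8 -51.9 242.7]
```

Request:
{"method": "servo_tool", "body": {"deltas": [0,0,-0.005,0.02,0.008,0,0,0,0,0,0.02,0.008,0,0,0,0,0,0.02,0.008,0,0,0,0,0,0.02,0.008,0,0,0,0,0,0.02,0.008,0,0,0,0,0,0.02,0.0085,0,0,0,0,0,0,0,0,0,0,0,0,0,0,0.025,0,0,0,0,0,0,0.025,0,0,0,0,0,0,0.025,0,0,0,0,0,0,0.02,0,0,0,0,0,0,0,0]}}

```text
clock: 17.45
position: [435.0, -12.1, 144.0]
ee_rot: [-0.034, 0.999, 0.0, -0.003]
contact_force: [-0.3, -0.1, -0.8]
gripper_width: 15.4
```

```bash
python3 - <<'E'
from p import *
R=Rt(93.7); go([437.1,-11.1,80],R)
E
```

```text
turn(rad)  [0.0, -0.006, 0.003]  shift mm in start frame [-2.5  0.9 64. ]  in end frame [-2.2  0.9 64. ] from [435.  -12.1 144. ]
```

Request:
{"method": "servo_tool", "body": {"deltas": [0,-0.006,0.003,-0.002,0.001,0.015,0,0,0,0,0,0,0.005,0,0,0,0,0,0,0.005,0,0,0,0,0,0,0.005,0,0,0,0,0,0,0.005,0,0,0,0,0,0,0.005,0,0,0,0,0,0,0.005,0]}}

```text
clock: 18.03
position: [440.3, -10.2, 102.5]
ee_rot: [-0.032, 0.999, 0.001, 0.005]
contact_force: [-0.1, -0.8, -0.2]
gripper_width: 15.3
```

Request:
{"method": "servo_tool", "body": {"deltas": [0,0,0,0,0,0.005,0,0,0,0,0,0,0.005,0,0,0,0,0,0,0.005,0,0,0,0,0,0,0.002,0,0,0,0,0,0,0,0]}}

```text
clock: 18.45
position: [439.9, -10.3, 84.9]
ee_rot: [-0.031, 0.999, 0.001, 0.004]
contact_force: [-0.8, 0.1, -0.4]
gripper_width: 14.8
```

Request:
{"method": "servo_tool", "body": {"deltas": [0,0,0,0,0,0.002,0,0,0,0,0,0,0.001,0,0,0,0,0,0,0,0]}}

```text
clock: 18.7
position: [440.3, -10.2, 82.5]
ee_rot: [-0.032, 0.999, 0.001, 0.005]
contact_force: [-0.5, -0.7, -0.7]
gripper_width: 15.5
```

Request:
{"method": "servo_tool", "body": {"deltas": [0,0,0,-0.001,0,0.003,0,0,0,0,0,0,0.001,0,0,0,0,0,0,0,0]}}

```text
clock: 18.95
position: [441.2, -10.1, 78.4]
ee_rot: [-0.031, 0.999, 0.001, 0.004]
contact_force: [-0.4, -0.7, -0.8]
gripper_width: 15.2
```

Request:
{"method": "servo_tool", "body": {"deltas": [0,0,0,0,0,0.002,0,0,0,0,0,0,0.001,0,0,0,0,0,0,0,0]}}

```text
clock: 19.2
position: [441.7, -10.1, 76.2]
ee_rot: [-0.032, 0.999, 0.001, 0.005]
contact_force: [-0.3, -0.4, 4.7]
gripper_width: 15.0
```

Request:
{"method": "servo_tool", "body": {"deltas": [0,0,0,0,0,0.001,0,0,0,0,0,0,0,0.034,0,0,0,0,0,0,0.034,0,0,0,0,0,0,0.034,0,0,0,0,0,0,0.034,0,0,0,0,0,-0.01,0.034,0,0,0,0,0,-0.02,0.034,0,0,0,0,0,-0.035,0.034,0,0,0,0,0,-0.035,0.034,0,0,0,0,0,-0.035,0.034,0,0,0,0,0,-0.035,0.034,0,0,0,0,0,-0.01,0.05]}}

```text
clock: 20.2
position: [442.1, -10.2, 260.3]
ee_rot: [-0.032, 0.999, 0.001, 0.01]
contact_force: [0.2, 0.0, -0.4]
gripper_width: 44.8
```

Request:
{"method": "servo_tool", "body": {"deltas": [0,0,-0.105,0,0,0,0.05,0,0,-0.105,0,0,0,0.05,0,0,-0.105,0,0,0,0.05,0,0,-0.105,0,0,0,0.05,0,0,-0.105,0,0,0,0.05,0,0,-0.105,0,0,0,0.05,0,0,-0.105,0,0,0,0.05,0,0,-0.105,0,0,0,0.05,0,0,-0.105,0,0,0,0.05,0,0,-0.105,0,0,0,0.05,0,0,-0.105,0,0,0,0.05,0,0,-0.105,0,0,0,0.05,0,0,-0.105,0,0,0,0.05,0,0,-0.105,0,0,0,0.05,0.088,0,0,0,0,0,0.05,0.088,0,0,0,0,0,0.05,0.088,0,0,0,0,0,0.05,0.088,0,0,0,0,0,0.05,0,0,0,0,0,0,0.05]}}

```text
clock: 21.78
position: [434.1, -12.5, 250.7]
ee_rot: [-0.683, 0.709, -0.128, 0.123]
contact_force: [0.1, -0.7, -1.0]
gripper_width: 50.1
```

```bash
python3 - <<'E'
from p import *
s=sensors.read_state(); print(s['contact_force'],s['gripper_width'],s['joints'].round(2).tolist())
R=Rt(177.7,20); u=-R.as_matrix()[:,2]
p=np.array([600.1,-142.3,121.7])-39*u; print(p); go(p+100*u,R)
E
```

```text
[ 0.1 -0.7 -1. ] 50.07408193415277 [0.46, -0.15, -0.71, 0.26, -0.71, -0.67]
[ 613.4 -142.8   85.1]
turn(rad)  [-0.007, 0.001, 0.003]  shift mm in start frame [ 123.4 -115.5  119.5]  in end frame [ 123.  -116.7  118.7] from [434.1 -12.5 250.7]
```

Request:
{"method": "servo_tool", "body": {"deltas": [-0.007,0.001,0.003,0.0205,-0.0195,0,0.05,0,0,0,0.0205,-0.0195,0,0.05,0,0,0,0.0205,-0.0195,0,0.05,0,0,0,0.0205,-0.0195,0,0.05,0,0,0,0.0205,-0.0195,0,0.05,0,0,0,0.0205,-0.0195,0,0.05,0,0,0,0,0,0.03,0.05,0,0,0,0,0,0.03,0.05,0,0,0,0,0,0.03,0.05,0,0,0,0,0,0.03,0.05,0,0,0,0,0,0.03,0.05,0,0,0,0,0,0.01,0.05,0,0,0,0,0,0,0.05]}}

```text
clock: 22.87
position: [599.2, -140.0, 141.4]
ee_rot: [-0.682, 0.711, -0.124, 0.12]
contact_force: [0.0, -0.2, 0.6]
gripper_width: 50.1
```

```bash
python3 - <<'E'
from p import *
R=Rt(177.7,20); u=-R.as_matrix()[:,2]
p=np.array([600.1,-142.3,121.7])-39*u; go(p,R)
E
```

```text
turn(rad)  [0.002, 0.002, -0.002]  shift mm in start frame [ 2.4  5.7 57.9]  in end frame [ 2.3  5.8 57.8] from [ 599.2 -140.   141.4]
```

Request:
{"method": "servo_tool", "body": {"deltas": [0,0,0,0.002,0.005,0.01,0.05,0,0,0,0,0,0.015,0.05,0,0,0,0,0,0.015,0.05,0,0,0,0,0,0.015,0.05,0,0,0,0,0,0.004,0.05,0,0,0,0,0,0,0.05,0,0,0,0,0,0,0.0,0,0,0,0,0,0,0.0,0,0,0,0,0,0,0.0,0,0,0,0,0,0,0.0,0,0,0,0,0,0,0.0,0,0,0,0,0,0,0.0]}}

```text
clock: 23.87
position: [615.9, -142.3, 89.4]
ee_rot: [-0.681, 0.71, -0.127, 0.124]
contact_force: [-2.5, 1.1, 6.6]
gripper_width: 15.0
```

Request:
{"method": "servo_tool", "body": {"deltas": [0,0,0,0,0,-0.005,0,0,0,0,0,0,-0.02,0,0,0,0,0,0,-0.02,0,0,0,0,0,0,-0.03,0,0,0,0,0,0,-0.03,0,0,0,0,0,0,-0.03,0,0,0,0,0,0,-0.03,0,-0.088,0,0,0,0,0,0,-0.088,0,0,0,0,0,0,-0.088,0,0,0,0,0,0,-0.088,0,0,0,0,0,0]}}

```text
clock: 24.78
position: [557.8, -140.2, 243.8]
ee_rot: [-0.692, 0.721, 0.001, 0.001]
contact_force: [0.6, 0.7, -1.3]
gripper_width: 15.5
```

Request:
{"method": "servo_tool", "body": {"deltas": [0,0,0.105,0,0,0,0,0,0,0.105,0,0,0,0,0,0,0.105,0,0,0,0,0,0,0.105,0,0,0,0,0,0,0.105,0,0,0,0,0,0,0.105,0,0,0,0,0,0,0.105,0,0,0,0,0,0,0.105,0,0,0,0,0,0,0.105,0,0,0,0,0,0,0.105,0,0,0,0,0,0,0.105,0,0,0,0,0,0,0.105,0,0,0,0,0,0,0.105,0,0,0,0,0,0,0.105,0,0,0,0,0,0,0,0,0,0,0]}}

```text
clock: 26.03
position: [557.8, -140.2, 242.3]
ee_rot: [-0.029, 1.0, 0.001, 0.001]
contact_force: [1.1, 0.6, -0.4]
gripper_width: 15.8
```

```bash
python3 - <<'E'
from p import *
R=Rt(93.7); go([440.5,-63,140],R)
E
```

```text
turn(rad)  [0.003, 0.001, -0.007]  shift mm in start frame [112.8  83.6 102.4]  in end frame [112.1  84.7 102.3] from [ 557.8 -140.2  242.3]
```

Request:
{"method": "servo_tool", "body": {"deltas": [0,0,-0.006,0.0185,0.014,0,0,0,0,0,0.0185,0.014,0,0,0,0,0,0.0185,0.014,0,0,0,0,0,0.0185,0.014,0,0,0,0,0,0.0185,0.014,0,0,0,0,0,0.0185,0.014,0,0,0,0,0,0,0,0,0,0,0,0,0,0,0.025,0,0,0,0,0,0,0.025,0,0,0,0,0,0,0.025,0,0,0,0,0,0,0.02,0,0,0,0,0,0,0,0]}}

```text
clock: 27.03
position: [439.3, -63.9, 143.9]
ee_rot: [-0.033, 0.999, 0.001, -0.003]
contact_force: [0.2, -0.4, -0.9]
gripper_width: 15.2
```

```bash
python3 - <<'E'
from p import *
R=Rt(93.7); go([440.5,-63,80],R)
E
```

```text
turn(rad)  [0.002, -0.007, 0.002]  shift mm in start frame [-1.7  0.7 63.8]  in end frame [-1.3  0.8 63.9] from [439.3 -63.9 143.9]
```

Request:
{"method": "servo_tool", "body": {"deltas": [0,0,0,0,0.001,0.015,0,0,0,0,0,0,0.005,0,0,0,0,0,0,0.005,0,0,0,0,0,0,0.005,0,0,0,0,0,0,0.005,0,0,0,0,0,0,0.005,0,0,0,0,0,0,0.005,0,0,0,0,0,0,0.005,0]}}

```text
clock: 27.7
position: [442.4, -62.4, 97.3]
ee_rot: [-0.033, 0.999, 0.001, 0.001]
contact_force: [-0.3, -0.2, -0.7]
gripper_width: 15.5
```

Request:
{"method": "servo_tool", "body": {"deltas": [0,0,0,0,0,0.005,0,0,0,0,0,0,0.005,0,0,0,0,0,0,0.003,0,0,0,0,0,0,0.002,0,0,0,0,0,0,0,0]}}

```text
clock: 28.12
position: [442.1, -62.4, 82.0]
ee_rot: [-0.033, 0.999, 0.001, 0.001]
contact_force: [-0.3, -0.0, -0.0]
gripper_width: 15.1
```

Request:
{"method": "servo_tool", "body": {"deltas": [0,0,0,0,0,0.002,0,0,0,0,0,0,0.001,0,0,0,0,0,0,0,0]}}

```text
clock: 28.37
position: [442.2, -62.3, 79.4]
ee_rot: [-0.033, 0.999, 0.001, 0.001]
contact_force: [0.3, 0.9, -0.7]
gripper_width: 15.1
```

Request:
{"method": "servo_tool", "body": {"deltas": [0,0,0,0,0,0.002,0,0,0,0,0,0,0.001,0,0,0,0,0,0,0,0]}}

```text
clock: 28.62
position: [442.1, -62.4, 76.3]
ee_rot: [-0.033, 0.999, 0.001, 0.001]
contact_force: [-0.1, 0.2, -0.2]
gripper_width: 15.4
```

Request:
{"method": "servo_tool", "body": {"deltas": [0,0,0,0,0,0.001,0,0,0,0,0,0,0.001,0,0,0,0,0,0,0,0]}}

```text
clock: 28.87
position: [442.5, -62.3, 75.1]
ee_rot: [-0.033, 0.999, 0.001, 0.001]
contact_force: [-1.1, 0.9, 3.4]
gripper_width: 15.4
```

Request:
{"method": "servo_tool", "body": {"deltas": [0,0,0,0,0,0.001,0,0,0,0,0,0,0,0.034,0,0,0,0,0,0,0.034,0,0,0,0,0,0,0.034,0,0,0,0,0,0,0.034,0,0,0,0,0,-0.01,0.034,0,0,0,0,0,-0.02,0.034,0,0,0,0,0,-0.035,0.034,0,0,0,0,0,-0.035,0.034,0,0,0,0,0,-0.035,0.034,0,0,0,0,0,-0.025,0.07,0,0,0,0,0,0,0.07]}}

```text
clock: 29.87
position: [445.2, -62.6, 239.2]
ee_rot: [-0.033, 0.999, 0.001, 0.007]
contact_force: [0.8, 0.1, 0.2]
gripper_width: 57.2
```

```bash
python3 - <<'E'
from p import *
t=cam('top');d=cam('side')
for c in (t,d): pass
A=cv2.resize(t['img'][150:330,120:430,::-1],None,fx=2.4,fy=2.4,interpolation=cv2.INTER_CUBIC)
cv2.imwrite('pics/b1.png',A)
# batten outline: bright pale mask in top
hsv=cv2.cvtColor(t['img'],cv2.COLOR_RGB2HSV); m=cv2.inRange(hsv,(15,30,150),(40,190,255)); m[:, :125]=0;m[:,190:]=0;m[:170]=0
n,l,st,ce=cv2.connectedComponentsWithStats(m); k=1+np.argmax(st[1:,4]); ys,xs=np.where(l==k)
r=cv2.minAreaRect(np.c_[xs,ys].astype(np.float32)); bx=cv2.boxPoints(r); w=plane(t,bx,18); print(w,np.linalg.norm(w-np.roll(w,1,0),axis=1), w.mean(0))
E
```

```text
[[600.5 409.7  18. ]
 [606.1 361.7  18. ]
 [237.8 304.7  18. ]
 [233.2 350.6  18. ]] [371.9  48.3 372.7  46.1] [419.4 356.7  18. ]
```

View pics/b1.png

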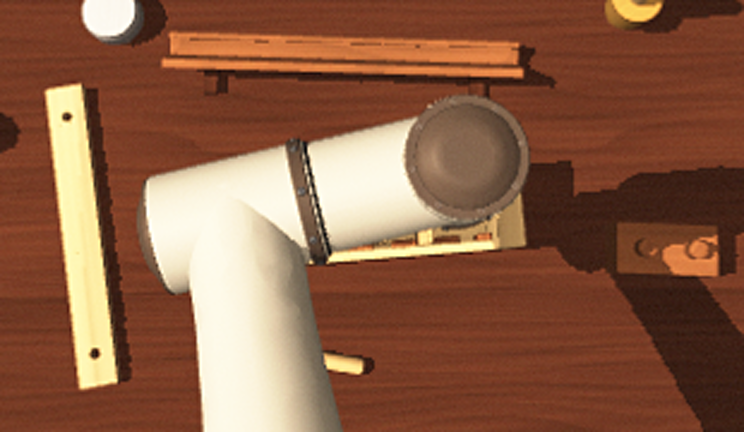

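Stand is empty at (340,60), so all three plaques are in the rack. The batten is unmoved, with its holes at (66,117) and (94,353). Now to fetch it.

```bash
python3 - <<'E'
from p import *
R=Rt(98.8); go([419.3,356.5,80],R)
E
```

```text
turn(rad)  [0.003, 0.004, -0.088]  shift mm in start frame [ -4.  419.2 155.4]  in end frame [-41.5 417.6 154.1] from [442.2 -62.5 234.1]
```

Request:
{"method": "servo_tool", "body": {"deltas": [0,0,0,0,0.03,0,0.07,0,0,0,0,0.03,0,0.07,0,0,0,0,0.03,0,0.07,0,0,0,0,0.03,0,0.07,0,0,0,-0.002,0.03,0,0.07,0,0,0,-0.002,0.03,0,0.07,0,0,0,0,0.03,0,0.07,0,0,0,0,0.03,0,0.07,0,0,0,0,0.03,0,0.07,0,0,0,0,0.03,0,0.07,0,0,0,0,0.03,0.02,0.07,0,0,0,0,0.03,0.025,0.07,0,0,0,0,0.03,0.025,0.07,0,0,0,0,0.029,0.025,0.07,0,0,-0.088,0,0,0.025,0.07,0,0,0,0,0,0.025,0.07,0,0,0,0,0,0,0.07,0,0,0,0,0,0,0.07]}}

```text
clock: 31.47
position: [417.7, 354.5, 87.0]
ee_rot: [-0.077, 0.997, -0.002, -0.001]
contact_force: [0.4, 0.1, 0.9]
gripper_width: 70.2
```

```bash
python3 - <<'E'
from p import *
R=Rt(98.8); go([419.3,356.5,4],R); print(sensors.read_state()['joints'].round(2).tolist())
E
```

```text
turn(rad)  [-0.003, -0.002, 0.0]  shift mm in start frame [-2.  2. 83.]  in end frame [-1.9  1.8 83. ] from [417.7 354.5  87. ]
[1.0, 0.41, -0.37, 0.0, -0.8, -2.42]
```

Request:
{"method": "servo_tool", "body": {"deltas": [0,0,0,-0.002,0.002,0.02,0.07,0,0,0,0,0,0.02,0.07,0,0,0,0,0,0.02,0.07,0,0,0,0,0,0.01,0.07,0,0,0,0,0,0.006,0.07,0,0,0,0,0,0.004,0.07,0,0,0,0,0,0,0.07,0,0,0,0,0,0,0.07]}}

```text
clock: 32.13
position: [421.1, 359.0, 10.4]
ee_rot: [-0.077, 0.997, 0.002, 0.002]
contact_force: [-0.3, -1.0, 0.3]
gripper_width: 70.2
```

```bash
python3 - <<'E'
from p import *
R=Rt(98.8); go([419.3,356.5,4],R); print(sensors.read_state()['contact_force'])
E
```

```text
turn(rad)  [0.003, 0.004, 0.0]  shift mm in start frame [ 2.2 -2.2  6.4]  in end frame [ 2.1 -2.2  6.4] from [421.1 359.   10.4]
[-0.3 -1.   0.3]
```

Request:
{"method": "servo_tool", "body": {"deltas": [0,0,0,0.002,-0.002,0.003,0.07,0,0,0,0,0,0.002,0.06,0,0,0,0,0,0,0,0,0,0,0,0,0,0,0,0,0,0,0,0,0,0,0,0,0,0,0,0,0,0,0,0,0,0,0,0,0,0,0,0,0,0]}}

```text
clock: 32.8
position: [419.0, 356.4, 4.9]
ee_rot: [-0.077, 0.997, 0.001, 0.001]
contact_force: [-1.2, -1.3, 5.9]
gripper_width: 42.6
```

Request:
{"method": "servo_tool", "body": {"deltas": [0,0,0,0,0,-0.005,0,0,0,0,0,0,-0.015,0,0,0,0,0,0,-0.03,0,0,0,0,0,0,-0.03,0,0,0,0,0,0,-0.03,0,0,0,0,0,0,-0.03,0,0,0,0,0,0,-0.03,0,0,0,0,0,0,-0.03,0,0,0,0,0,0,-0.02,0,0,0,0,0,0,0,0]}}

```text
clock: 33.63
position: [420.0, 357.4, 229.3]
ee_rot: [-0.077, 0.997, 0.005, 0.004]
contact_force: [0.6, -0.0, -1.1]
gripper_width: 42.3
```

```bash
python3 - <<'E'
from p import *
go([437.1,-11.1,220],Rt(183.7)); print(sensors.read_state()['wrist_torque'])
E
```

```text
turn(rad)  [-0.0, 0.014, -1.481]  shift mm in start frame [  39.9 -366.8    5.8]  in end frame [368.9   6.7   9.3] from [420.  357.4 229.3]
[ 0.1 -0.1 -0. ]
```

Request:
{"method": "servo_tool", "body": {"deltas": [0,0,-0.0987,0,0,0,0,0,0,-0.0987,0,0,0,0,0,0,-0.0987,0,0,0,0,0,0,-0.0987,0,0,0,0,0,0,-0.0987,0,0,0,0,0,0,-0.0987,0,0,0,0,0,0,-0.0987,0,0,0,0,0,0,-0.0987,0,0,0,0,0,0,-0.0987,0,0,0,0,0,0,-0.0987,0,0,0,0,0,0,-0.0987,0,0,0,0,0,0,-0.0987,0,0,0,0,0,0,-0.0987,0,0,0,0,0,0,-0.0987,0,0,0,0,0,0,-0.0987,0,0,0,0,0,0,0,0,0,0,0]}}

```text
clock: 34.97
position: [417.7, 355.0, 222.4]
ee_rot: [0.73, -0.684, -0.0, 0.0]
contact_force: [0.3, -0.6, -1.1]
gripper_width: 42.2
```

Request:
{"method": "servo_tool", "body": {"deltas": [0,0,0,0.015,0,0,0,0,0,0,0.025,0,0,0,0,0,0,0.025,0,0,0,0,0,0,0.025,0.001,0,0,0,0,0,0.025,0.001,0,0,0,0,0,0.025,0.001,0,0,0,0,0,0.025,0.001,0,0,0,0,0,0.025,0.001,0,0,0,0,0,0.025,0.001,0,0,0,0,0,0.025,0,0,0,0,0,0,0.025,0,0,0,0,0,0,0.025,0,0,0,0,0,0,0.025,0,0,0,0,0,0,0.025,0,0,0,0,0,0,0.025,0,0,0,0,0,0,0,0,0,0,0,0,0,0,0,0,0]}}

```text
clock: 36.38
position: [434.7, -10.4, 222.9]
ee_rot: [0.727, -0.686, -0.001, -0.001]
contact_force: [-0.7, -0.1, -2.3]
gripper_width: 42.3
```

```bash
python3 - <<'E'
from p import *
go([437.1,-11.1,150],Rt(183.7))
t=cam('top');d=cam('side')
A=cv2.resize(t['img'][190:280,180:360,::-1],None,fx=4,fy=4,interpolation=cv2.INTER_CUBIC)
B=cv2.resize(d['img'][130:280,160:360,::-1],None,fx=1.5,fy=1.5,interpolation=cv2.INTER_CUBIC)
o=np.zeros((600,720,3),np.uint8); o[:360]=A; o[365:590,:300]=B; cv2.imwrite('pics/b2.png',o)
E
```

```text
turn(rad)  [-0.001, 0.002, -0.006]  shift mm in start frame [ 1.  -2.3 72.9]  in end frame [ 0.9 -2.4 72.9] from [434.7 -10.4 222.9]
```

View pics/b2.png

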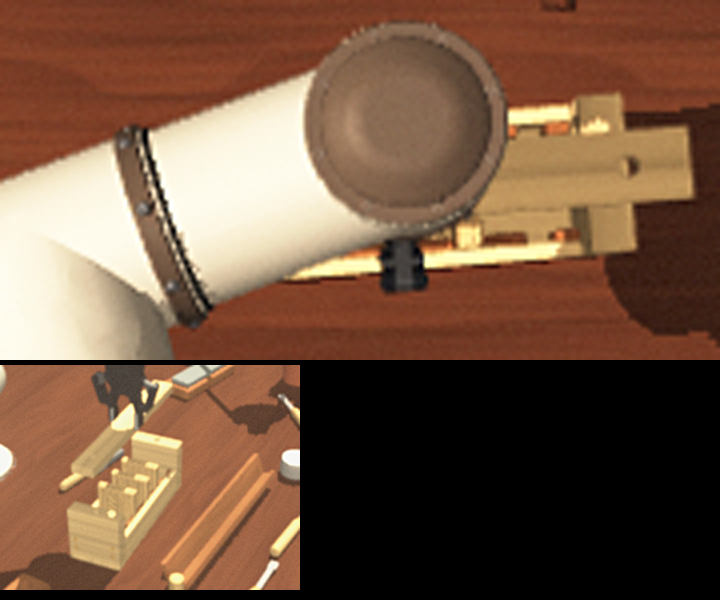

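Batten is held level over the rack, three plaques in their slots below; the batten hole shows at (630,165).

Request:
{"method": "servo_tool", "body": {"deltas": [0,0,-0.006,0,0,0.02,0,0,0,0,0,0,0.025,0,0,0,0,0,0,0.025,0,0,0,0,0,0,0.015,0,0,0,0,0,0,0.004,0,0,0,0,0,0,0,0,0,0,0,0,0,0,0,0,0,0,0,0,0,0]}}

```text
clock: 37.15
position: [436.9, -8.1, 135.9]
ee_rot: [0.732, -0.682, 0.001, -0.003]
contact_force: [-0.3, -0.5, -1.5]
gripper_width: 42.4
```

```bash
cat > hole.py <<'E'
from p import *
def dark(d,px,r=3):
    g=cv2.cvtColor(d['img'],cv2.COLOR_RGB2GRAY).astype(float)
    x,y=map(int,np.round(px)); w=g[y-r:y+r+1,x-r:x+r+1]; w=np.clip(np.percentile(w,70)-15-w,0,None)
    yy,xx=np.mgrid[y-r:y+r+1,x-r:x+r+1]; return np.array([(w*xx).sum(),(w*yy).sum()])/max(w.sum(),1e-9)
RA,RB=np.array([427.6,135.6,116]),np.array([446.6,-157.9,116])
E
python3 - <<'E'
from hole import *
go([437.1,-11.1,121],Rt(183.7)); s=sensors.read_state()
t=cam('top');d=cam('side'); zt=s['position'][2]+13.3
for n,P in(('a',RA),('b',RB)):
    P=P.copy();P[2]=zt; g=proj(t,P)[0]; q=dark(t,g,4); print(n,'top',g,q,plane(t,[q],zt)[0])
    g=proj(d,P)[0]; q=dark(d,g,3); print(n,'side',g,q,plane(d,[q],zt)[0])
A=cv2.resize(t['img'][205:260,300:360,::-1],None,fx=6,fy=6,interpolation=cv2.INTER_CUBIC)
B=cv2.resize(d['img'][140:260,190:310,::-1],None,fx=4.5,fy=4.5,interpolation=cv2.INTER_CUBIC)[:540]
o=np.zeros((540,780,3),np.uint8); o[:330,:360]=A; o[:,362:]=B[:,:418]; cv2.imwrite('pics/b3.png',o)
E
```

```text
turn(rad)  [-0.005, 0.003, 0.006]  shift mm in start frame [ 3.   0.1 14.8]  in end frame [ 3.  -0.  14.9] from [436.9  -8.1 135.9]
a top [222.7 240.1] [222.6 240. ] [427.7 135.9 149.2]
a side [263.6 170.6] [263.  172.1] [430.4 125.6 149.2]
b top [332.9 231.7] [331.8 231.8] [ 446.3 -155.   149.2]
b side [222.4 217.9] [222. 218.] [ 446.  -158.9  149.2]
```

View pics/b3.png

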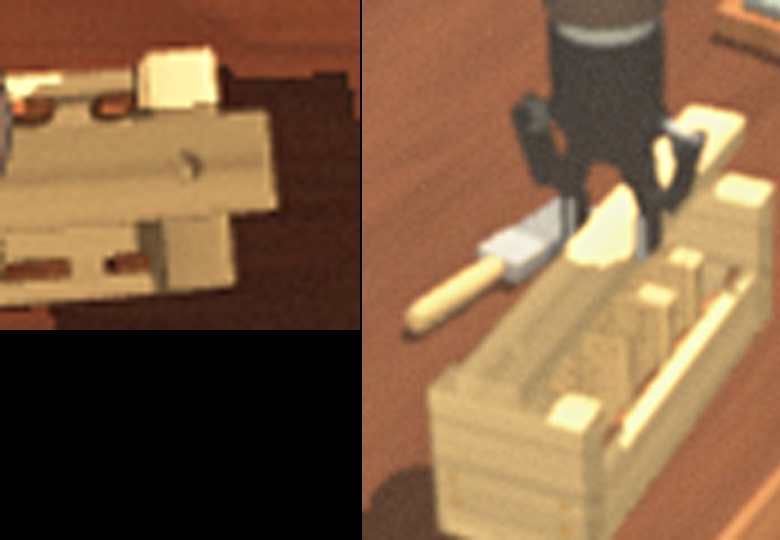

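Request:
{"method": "servo_tool", "body": {"deltas": [-0.004,0.002,0.004,0.003,0,0.004,0,0,0,0,0,0,0.004,0,0,0,0,0,0,0.003,0,0,0,0,0,0,0,0,0,0,0,0,0,0,0]}}

```text
clock: 37.67
position: [435.8, -11.9, 123.3]
ee_rot: [0.73, -0.684, -0.001, 0.001]
contact_force: [0.8, -0.6, -1.5]
gripper_width: 42.1
```

```bash
python3 - <<'E'
from hole import *
s=sensors.read_state(); go([437.1,-11.1,121],Rt(183.7)); print(s['contact_force'],s['wrist_torque'])
t=cam('top'); zt=s['position'][2]+13.3
P=RB.copy();P[2]=zt; q=dark(t,proj(t,P)[0],4); print(plane(t,[q],zt)[0])
E
```

```text
turn(rad)  [0.003, -0.0, 0.001]  shift mm in start frame [-0.7 -1.3  2.3]  in end frame [-0.7 -1.3  2.3] from [435.8 -11.9 123.3]
[ 0.8 -0.6 -1.5] [ 0. -0. -0.]
[ 443.8 -158.3  136.6]
```

Request:
{"method": "servo_tool", "body": {"deltas": [0,0,0,-0.0005,-0.0015,0,0,0,0,0,0,0,0.001,0,0,0,0,0,0,0.001,0,0,0,0,0,0,0,0,0,0,0,0,0,0,0]}}

```text
clock: 38.13
position: [437.4, -11.2, 121.5]
ee_rot: [0.73, -0.684, -0.001, 0.001]
contact_force: [0.9, 0.6, -2.3]
gripper_width: 42.6
```

Request:
{"method": "servo_tool", "body": {"deltas": [0,0,0,0,0,0.001,0,0,0,0,0,0,0.001,0,0,0,0,0,0,0,0]}}

```text
clock: 38.38
position: [437.6, -11.1, 120.9]
ee_rot: [0.73, -0.683, -0.0, 0.001]
contact_force: [-3.1, 0.6, 8.1]
gripper_width: 42.2
```

```bash
python3 - <<'E'
from hole import *
s=sensors.read_state(); go([437.1,-11.1,121],Rt(183.7)); print(s['contact_force'],s['wrist_torque'])
t=cam('top'); zt=134
P=RB.copy();P[2]=zt; q=dark(t,proj(t,P)[0],4); print(plane(t,[q],zt)[0])
E
```

```text
turn(rad)  [0.001, -0.0, 0.001]  shift mm in start frame [-0.1  0.5 -0.1]  in end frame [-0.1  0.5 -0.1] from [437.6 -11.1 120.9]
[-3.1  0.6  8.1] [ 0.4  1.1 -0. ]
[ 446.1 -157.5  134. ]
```

Request:
{"method": "servo_tool", "body": {"deltas": [0,0,0,0,0,0,0.06,0,0,0,0,0,0,0.06,0,0,0,0,0,0,0.06,0,0,0,0,0,0,0.06,0,0,0,0,0,-0.01,0.06,0,0,0,0,0,-0.02,0.06,0,0,0,0,0,-0.03,0.06,0,0,0,0,0,-0.03,0.06,0,0,0,0,0,-0.03,0.06,0,0,0,0.03,0,-0.01,0.06,0,0,0,0.04,0,0,0.06,0,0,0,0.04,0,0,0.06,0,0,0,0.03,0,0,0.06]}}

```text
clock: 39.52
position: [446.9, -152.8, 250.0]
ee_rot: [0.73, -0.684, -0.0, 0.0]
contact_force: [1.3, -0.2, -0.6]
gripper_width: 59.8
```

```bash
python3 - <<'E'
from hole import *
t=cam('top');d=cam('side')
for n,P in(('a',RA),('b',RB)):
    P=P.copy();P[2]=134
    q=dark(t,proj(t,P)[0],4); r=dark(d,proj(d,P)[0],3); print(n,plane(t,[q],134)[0],plane(d,[r],134)[0])
A=cv2.resize(t['img'][205:275,195:440,::-1],None,fx=3.2,fy=3.2,interpolation=cv2.INTER_CUBIC)
B=cv2.resize(d['img'][150:260,190:300,::-1],None,fx=3,fy=3,interpolation=cv2.INTER_CUBIC)
C=cv2.resize(d['img'][250:320,130:210,::-1],None,fx=4.5,fy=4.5,interpolation=cv2.INTER_CUBIC)
o=np.zeros((600,790,3),np.uint8); o[:224,:784]=A; o[228:558,:330]=B; o[228:228+315,335:695]=C; cv2.imwrite('pics/b4.png',o)
E
```

```text
a [426.3 138.2 134. ] [428. 140. 134.]
b [ 438.  -157.6  134. ] [ 448.  -155.1  134. ]
```

View pics/b4.png

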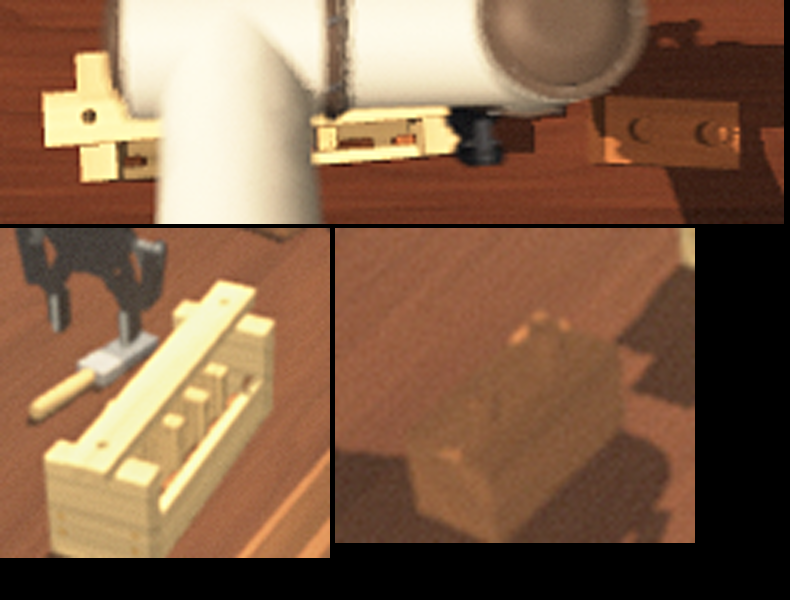

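The batten lies across both end boards with its hole visible at (90,117). The block has been knocked, with pegs now at about (640,128) and (712,133) in the crop. I'll move the arm's shadow off it and re-measure.

Request:
{"method": "servo_tool", "body": {"deltas": [0,0,0,-0.04,0,0,0.04,0,0,0,-0.04,0,0,0.04,0,0,0,-0.04,0,0,0.04,0,0,0,-0.04,0,0,0.04,0,0,0,-0.04,0,0,0.04,0,0,0,0,0,0,0.04]}}

```text
clock: 40.12
position: [433.6, 54.2, 249.8]
ee_rot: [0.733, -0.681, -0.001, -0.0]
contact_force: [-0.5, -0.9, -0.5]
gripper_width: 40.0
```

```bash
python3 - <<'E'
from hole import *
t=cam('top');d=cam('side')
A=cv2.resize(t['img'][225:270,370:440,::-1],None,fx=8,fy=8,interpolation=cv2.INTER_CUBIC)
C=cv2.resize(d['img'][250:320,130:210,::-1],None,fx=3.2,fy=3.2,interpolation=cv2.INTER_CUBIC)
o=np.zeros((590,560,3),np.uint8); o[:360]=A; o[364:364+224,:256]=C; cv2.imwrite('pics/k.png',o)
E
```

```text
(no output)
```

View pics/k.png

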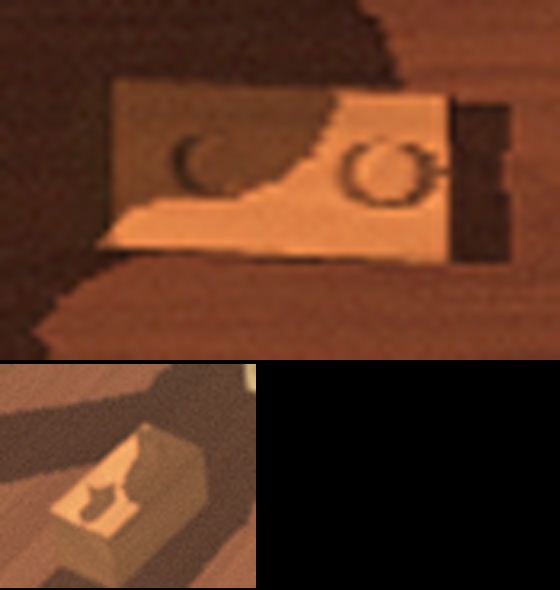

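```bash
python3 - <<'E'
from hole import *
t=cam('top'); C=lambda u,v:(370+u/8-.44,225+v/8-.44)
b=plane(t,[C(*p) for p in[(112,80),(447,95),(447,262),(110,248)]],60); c=b.mean(0); print(b,c)
print('edges',np.linalg.norm(b-np.roll(b,1,0),axis=1))
e=b[0]-b[1]; e2=b[3]-b[2]; e=(e+e2); e/=np.linalg.norm(e); print('yaw',np.degrees(np.arctan2(-e[0],e[1])), 'pegs', c+30*e, c-30*e)
print('pegs direct',plane(t,[C(222,165),C(387,172)],84))
E
```

```text
[[ 443.7 -317.9   60. ]
 [ 437.1 -439.1   60. ]
 [ 377.3 -434.9   60. ]
 [ 383.5 -314.    60. ]] [ 410.4 -376.5   60. ]
edges [ 60.4 121.4  60.  121.1]
yaw -3.032376360379541 pegs [ 412.  -346.5   60. ] [ 408.8 -406.4   60. ]
pegs direct [[ 411.7 -348.6   84. ]
 [ 408.6 -406.8   84. ]]
```

```bash
python3 - <<'E'
from hole import *
go([411.9,-347,120],Rt(180)); print(sensors.read_state()['joints'].round(2).tolist())
E
```

```text
turn(rad)  [0.002, -0.0, 0.068]  shift mm in start frame [394.   48.  129.6]  in end frame [396.4  21.5 129.5] from [433.4  49.4 249.5]
[0.49, 0.04, -0.39, -0.0, -1.14, -0.42]
```

Request:
{"method": "servo_tool", "body": {"deltas": [0,0,0.068,0,0,0,0.04,0,0,0,0.031,0.002,0,0.04,0,0,0,0.033,0.002,0,0.04,0,0,0,0.033,0.002,0,0.04,0,0,0,0.033,0.002,0,0.04,0,0,0,0.033,0.002,0,0.04,0,0,0,0.033,0.002,0,0.04,0,0,0,0.033,0.002,0,0.04,0,0,0,0.033,0.002,0,0.04,0,0,0,0.033,0.002,0.02,0.04,0,0,0,0.033,0.001,0.02,0.04,0,0,0,0.033,0.001,0.02,0.04,0,0,0,0.033,0.001,0.02,0.04,0,0,0,0,0,0.03,0.04,0,0,0,0,0,0.02,0.04,0,0,0,0,0,0,0.04,0,0,0,0,0,0,0.04]}}

```text
clock: 41.68
position: [410.1, -346.2, 118.9]
ee_rot: [-0.705, 0.709, 0.002, -0.001]
contact_force: [0.3, -0.2, 1.1]
gripper_width: 40.0
```

```bash
python3 - <<'E'
from hole import *
go([411.9,-347,65],Rt(180)); print(sensors.read_state()['joints'].round(2).tolist())
E
```

```text
turn(rad)  [0.005, 0.001, -0.005]  shift mm in start frame [ 0.8 -2.  53.9]  in end frame [ 0.8 -1.8 53.9] from [ 410.1 -346.2  118.9]
[-0.4, 0.35, -0.36, 0.0, -0.87, 0.39]
```

Request:
{"method": "servo_tool", "body": {"deltas": [0.004,0.001,-0.005,0,0,0.015,0.04,0,0,0,0,0,0.015,0.04,0,0,0,0,0,0.015,0.04,0,0,0,0,0,0.006,0.04,0,0,0,0,0,0,0.04,0,0,0,0,0,0,0.04]}}

```text
clock: 42.18
position: [412.5, -345.8, 70.1]
ee_rot: [0.708, -0.706, 0.002, -0.001]
contact_force: [0.5, -0.5, 1.1]
gripper_width: 40.0
```

```bash
python3 - <<'E'
from hole import *
go([411.9,-347,65],Rt(180))
t=cam('top');d=cam('side')
A=cv2.resize(t['img'][210:290,340:460,::-1],None,fx=4,fy=4,interpolation=cv2.INTER_CUBIC)
C=cv2.resize(d['img'][230:320,120:220,::-1],None,fx=5,fy=5,interpolation=cv2.INTER_CUBIC)
cv2.imwrite('pics/k2.png',C)
E
```

```text
turn(rad)  [-0.004, -0.002, 0.003]  shift mm in start frame [1.2 0.6 5.1]  in end frame [1.2 0.6 5.1] from [ 412.5 -345.8   70.1]
```

View pics/k2.png

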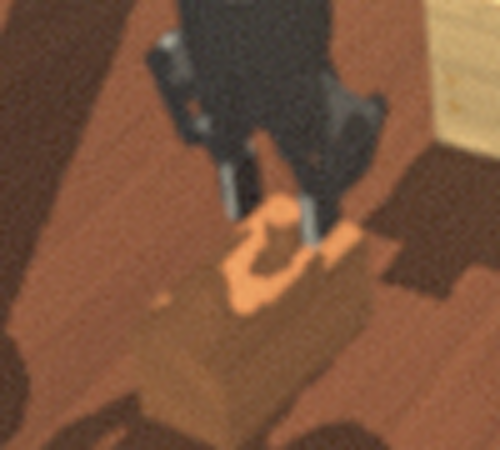

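Fingers straddle the peg head at (280,215). I'll close and lift.

Request:
{"method": "servo_tool", "body": {"deltas": [0,0,0,0.001,0,0.003,0.04,0,0,0,0,0,0.002,0.04,0,0,0,0,0,0,0,0,0,0,0,0,0,0,0,0,0,0,0,0,0,0,0,0,0,0,0,0,0,0,0,0,0,0,0]}}

```text
clock: 42.87
position: [412.4, -346.5, 64.0]
ee_rot: [0.708, -0.706, 0.002, -0.001]
contact_force: [1.7, 0.1, 1.2]
gripper_width: 19.7
```

Request:
{"method": "servo_tool", "body": {"deltas": [0,0,0,0,0,-0.005,0,0,0,0,0,0,-0.015,0,0,0,0,0,0,-0.02,0,0,0,0,0,0,-0.02,0,0,0,0,0,0,-0.03,0,0,0,0,0,0,-0.03,0,0,0,0,0,0,-0.03,0,0,0,0,0,0,0,0,0,0,0,0,0,0,0]}}

```text
clock: 43.62
position: [411.3, -346.2, 215.6]
ee_rot: [0.708, -0.706, 0.002, -0.001]
contact_force: [-1.1, 0.0, -1.0]
gripper_width: 19.8
```

```bash
python3 - <<'E'
from hole import *
go([446.3,-157.7,200],Rt(180))
E
```

```text
turn(rad)  [-0.005, -0.002, 0.002]  shift mm in start frame [-188.4  -35.3   15.4]  in end frame [-188.5  -35.    15.6] from [ 411.3 -346.2  215.6]
```

Request:
{"method": "servo_tool", "body": {"deltas": [-0.005,-0.002,0.002,-0.0235,-0.0044,0,0,0,0,0,-0.0235,-0.0044,0,0,0,0,0,-0.0235,-0.0044,0,0,0,0,0,-0.0235,-0.0044,0,0,0,0,0,-0.0235,-0.0044,0,0,0,0,0,-0.0235,-0.0044,0,0,0,0,0,-0.0235,-0.0044,0,0,0,0,0,-0.0235,-0.0044,0,0,0,0,0,0,0,0.01,0,0,0,0,0,0,0.01,0,0,0,0,0,0,0,0,0,0,0,0,0,0,0]}}

```text
clock: 44.62
position: [444.9, -158.0, 192.4]
ee_rot: [0.707, -0.707, -0.003, 0.002]
contact_force: [0.9, 0.4, 0.3]
gripper_width: 19.8
```

```bash
python3 - <<'E'
from hole import *
go([446.3,-157.7,190],Rt(180))
t=cam('top');d=cam('side')
C=cv2.resize(d['img'][160:250,180:270,::-1],None,fx=6,fy=6,interpolation=cv2.INTER_CUBIC)
cv2.imwrite('pics/k3.png',C)
s=sensors.read_state(); p=s['position']; print('proj tcp/tip',proj(d,[p,[p[0],p[1],p[2]-50],[446.3,-157.7,134]]))
E
```

```text
turn(rad)  [0.007, 0.001, 0.001]  shift mm in start frame [-0.3 -1.4  2.3]  in end frame [-0.3 -1.4  2.4] from [ 444.9 -158.   192.4]
proj tcp/tip [[221.4 204.8]
 [222.2 219.5]
 [222.5 222.2]]
```

View pics/k3.png

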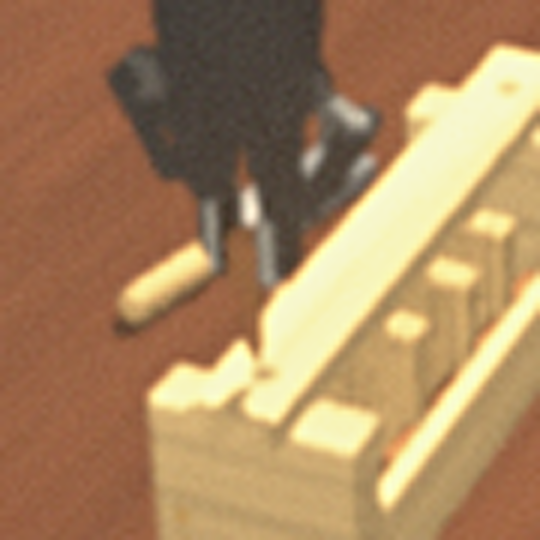

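Request:
{"method": "servo_tool", "body": {"deltas": [0.005,0,0,0,-0.0015,0.005,0,0,0,0,0,0,0.005,0,0,0,0,0,0,0.004,0,0,0,0,0,0,0,0]}}

```text
clock: 45.05
position: [447.1, -157.9, 178.6]
ee_rot: [-0.707, 0.707, 0.001, 0.001]
contact_force: [0.2, -0.3, -0.5]
gripper_width: 19.7
```

```bash
python3 - <<'E'
from hole import *
go([446.3,-157.7,172],Rt(180)); s=sensors.read_state(); print(s['contact_force'],s['wrist_torque'].round(3).tolist())
E
```

```text
turn(rad)  [-0.0, 0.002, -0.0]  shift mm in start frame [-0.2  0.8  6.6]  in end frame [-0.2  0.8  6.6] from [ 447.1 -157.9  178.6]
[ 0.2 -0.3 -0.5] [0.289, 0.025, 0.04]
```

Request:
{"method": "servo_tool", "body": {"deltas": [0,0,0,0,0.0005,0.003,0,0,0,0,0,0,0.003,0,0,0,0,0,0,0,0]}}

```text
clock: 45.3
position: [447.1, -157.8, 173.3]
ee_rot: [0.707, -0.707, 0.0, -0.001]
contact_force: [0.6, 1.2, -0.9]
gripper_width: 19.9
```

Request:
{"method": "servo_tool", "body": {"deltas": [0,0,0,0,0,0.003,0,0,0,0,0,0,0.003,0,0,0,0,0,0,0,0]}}

```text
clock: 45.55
position: [447.1, -157.9, 167.1]
ee_rot: [0.707, -0.707, 0.0, -0.001]
contact_force: [-0.5, 0.8, -0.5]
gripper_width: 19.9
```

Request:
{"method": "servo_tool", "body": {"deltas": [0,0,0,0,0,0.003,0,0,0,0,0,0,0.003,0,0,0,0,0,0,0,0]}}

```text
clock: 45.8
position: [447.0, -158.0, 161.0]
ee_rot: [0.707, -0.707, -0.0, -0.001]
contact_force: [0.4, 1.3, -0.8]
gripper_width: 20.2
```

Tip is at about 111, already past the end-board mouth with no force. I'll continue down.

Request:
{"method": "servo_tool", "body": {"deltas": [0,0,0,0,0,0.003,0,0,0,0,0,0,0.003,0,0,0,0,0,0,0.003,0,0,0,0,0,0,0,0]}}

```text
clock: 46.13
position: [447.0, -158.0, 152.0]
ee_rot: [0.707, -0.707, -0.0, -0.001]
contact_force: [0.3, 0.5, -1.6]
gripper_width: 20.1
```

Request:
{"method": "servo_tool", "body": {"deltas": [0,0,0,0,0,0.003,0,0,0,0,0,0,0.003,0,0,0,0,0,0,0.002,0,0,0,0,0,0,0,0]}}

```text
clock: 46.47
position: [447.1, -158.0, 144.1]
ee_rot: [0.707, -0.707, 0.0, -0.001]
contact_force: [-0.3, 1.0, -1.2]
gripper_width: 19.9
```

Request:
{"method": "servo_tool", "body": {"deltas": [0,0,0,0,0,0.002,0,0,0,0,0,0,0.001,0,0,0,0,0,0,0.001,0,0,0,0,0,0,0,0]}}

```text
clock: 46.8
position: [447.4, -158.0, 140.6]
ee_rot: [0.707, -0.707, 0.0, -0.001]
contact_force: [0.4, 1.2, -1.3]
gripper_width: 19.8
```

Request:
{"method": "servo_tool", "body": {"deltas": [0,0,0,0,0,0.001,0,0,0,0,0,0,0.001,0,0,0,0,0,0,0,0]}}

```text
clock: 47.05
position: [447.4, -158.0, 138.6]
ee_rot: [0.707, -0.707, 0.0, -0.001]
contact_force: [1.5, 0.7, 1.0]
gripper_width: 19.8
```

Request:
{"method": "servo_tool", "body": {"deltas": [0,0,0,0,0,0.001,0,0,0,0,0,0,0.0005,0,0,0,0,0,0,0,0]}}

```text
clock: 47.3
position: [447.5, -158.0, 137.8]
ee_rot: [0.707, -0.707, 0.001, -0.001]
contact_force: [-2.0, 1.7, 3.7]
gripper_width: 19.9
```

Request:
{"method": "servo_tool", "body": {"deltas": [0,0,0,0,0,0.001,0,0,0,0,0,0,0,0.04,0,0,0,0,0,0,0.04,0,0,0,0,0,0,0.04,0,0,0,0,0,-0.01,0.04,0,0,0,0,0,-0.02,0.04,0,0,0,0,0,-0.03,0.04,0,0,0,0,0,-0.03,0.04]}}

```text
clock: 47.97
position: [446.4, -158.2, 226.3]
ee_rot: [0.707, -0.707, -0.001, -0.0]
contact_force: [0.8, -0.1, -0.0]
gripper_width: 39.9
```

Request:
{"method": "servo_tool", "body": {"deltas": [0,0,0,0.0248,0.0038,0,0.04,0,0,0,0.0248,0.0038,0,0.04,0,0,0,0.0248,0.0038,0,0.04,0,0,0,0.0248,0.0038,0,0.04,0,0,0,0.0248,0.0038,0,0.04,0,0,0,0.0248,0.0038,0,0.04,0,0,0,0.0248,0.0038,0,0.04,0,0,0,0.0248,0.0038,0,0.04,0,0,0,0.0248,0.0038,0.02,0.04,0,0,0,0.0248,0.0038,0.02,0.04,0,0,0,0,0,0.03,0.04,0,0,0,0,0,0.03,0.04,0,0,0,0,0,0,0.04,0,0,0,0,0,0,0.04]}}

```text
clock: 49.13
position: [408.6, -405.9, 124.5]
ee_rot: [0.707, -0.707, -0.002, -0.0]
contact_force: [0.3, 0.8, 0.2]
gripper_width: 40.0
```

```bash
python3 - <<'E'
from hole import *
go([409,-406.3,65],Rt(180))
t=cam('top'); C=lambda x,y,z=60: proj(t,[x,y,z])[0]
# check block edges: gradient along lines across -x side and -y side of block top (not hidden)
g=t['img'][:,:,0].astype(int)
for nm,pts in(('-x edge',[(x,-425) for x in range(360,396,3)]),('-y edge',[(392,y) for y in range(-450,-420,3)])):
    print(nm,[(p[0] if 'x' in nm else p[1],int(g[tuple(np.round(C(*p)).astype(int)[::-1])])) for p in pts])
E
```

```text
turn(rad)  [0.002, 0.003, 0.001]  shift mm in start frame [ 0.6 -0.6 59.5]  in end frame [ 0.4 -0.4 59.5] from [ 408.6 -405.9  124.5]
-x edge [(360, 124), (363, 117), (366, 121), (369, 118), (372, 118), (375, 90), (378, 84), (381, 116), (384, 169), (387, 94), (390, 201), (393, 222)]
-y edge [(-450, 19), (-447, 29), (-444, 31), (-441, 27), (-438, 70), (-435, 202), (-432, 228), (-429, 221), (-426, 222), (-423, 226)]
```

Request:
{"method": "servo_tool", "body": {"deltas": [0,0,0,0,0,0.015,0.04,0,0,0,0,0,0.015,0.04,0,0,0,0,0,0.015,0.04,0,0,0,0,0,0.01,0.04,0,0,0,0,0,0.004,0.04,0,0,0,0,0,0,0.04]}}

```text
clock: 49.68
position: [410.2, -406.0, 67.4]
ee_rot: [0.708, -0.707, 0.001, -0.001]
contact_force: [0.1, -0.4, 0.2]
gripper_width: 40.1
```

Request:
{"method": "servo_tool", "body": {"deltas": [0,0,0,0,0,0.001,0.04,0,0,0,0,0,0,0,0,0,0,0,0,0,0,0,0,0,0,0,0,0,0,0,0,0,0,0,0,0,0,0,0,0,0,0]}}

```text
clock: 50.18
position: [410.4, -406.5, 67.2]
ee_rot: [0.707, -0.707, 0.002, -0.001]
contact_force: [0.7, 0.9, 6.9]
gripper_width: 19.6
```

Request:
{"method": "servo_tool", "body": {"deltas": [0,0,0,0,0,-0.005,0,0,0,0,0,0,-0.015,0,0,0,0,0,0,-0.02,0,0,0,0,0,0,-0.02,0,0,0,0,0,0,-0.03,0,0,0,0,0,0,-0.03,0,0,0,0,0,0,-0.03,0,0,0,0,0,0,0,0,0,0,0,0,0,0,0]}}

```text
clock: 50.93
position: [410.0, -406.4, 217.9]
ee_rot: [0.707, -0.707, 0.002, -0.002]
contact_force: [-0.6, 0.1, -1.1]
gripper_width: 19.6
```

```bash
python3 - <<'E'
from hole import *
t=cam('top');d=cam('side')
for c,n in((t,'top'),(d,'side')):
    q=proj(c,[427.8,135.5,134])[0]; 
    for r in(3,4): k=dark(c,q,r); print(n,q,k,plane(c,[k],134)[0])
    x,y=np.round(q).astype(int); print(c['img'][y-5:y+6,x-5:x+6].sum(2)//3)
go([428,135.6,200],Rt(180))
E
```

```text
top [223.5 240.3] [223.2 240.9] [426.4 136.2 134. ]
top [223.5 240.3] [223.2 240.9] [426.4 136.2 134. ]
[[216 217 213 209 210 209 209 210 208 211 209]
 [218 221 219 217 214 216 216 217 217 218 218]
 [222 222 222 223 224 225 226 226 224 225 225]
 [226 225 226 228 223 221 221 225 227 228 227]
 [228 229 230 226 169 100  99 190 227 227 226]
 [226 225 229 161  81  66  70  93 225 225 225]
 [225 227 230 132  81  67  78 112 213 227 228]
 [226 228 230 173  92  72  87 135 219 228 229]
 [228 229 231 219 167 151 146 203 231 228 229]
 [228 227 228 230 225 226 225 228 228 227 225]
 [226 226 226 225 227 226 226 227 224 224 224]]
side [263.7 174.6] [264.  174.3] [428.  137.5 134. ]
side [263.7 174.6] [267.7 178.6] [451.3 118.2 134. ]
[[130 197 231 237 238 239 239 239 237 235 233]
 [181 223 236 239 237 237 237 237 238 237 238]
 [218 235 238 238 236 237 236 236 237 236 236]
 [235 238 237 235 231 231 232 234 236 236 233]
 [238 237 235 229 214 209 215 225 233 234 232]
 [237 237 236 230 214 210 215 224 233 231 231]
 [237 237 237 235 232 230 231 229 230 228 226]
 [236 236 236 237 237 236 234 232 228 226 212]
 [236 235 235 236 236 234 232 230 228 212 176]
 [236 236 235 235 235 233 230 228 217 179 145]
 [236 235 235 234 233 230 228 223 191 147 145]]
turn(rad)  [-0.001, 0.003, 0.0]  shift mm in start frame [-541.   -19.4   16.3]  in end frame [-541.1  -19.3   14.9] from [ 408.7 -405.5  214.9]
```

Request:
{"method": "servo_tool", "body": {"deltas": [0,0,0,-0.0301,-0.001,-0.002,0,0,0,0,-0.0301,-0.001,-0.002,0,0,0,0,-0.0301,-0.001,0,0,0,0,0,-0.0301,-0.001,0,0,0,0,0,-0.0301,-0.001,0,0,0,0,0,-0.0301,-0.001,0,0,0,0,0,-0.0301,-0.001,0,0,0,0,0,-0.0301,-0.001,0,0,0,0,0,-0.0301,-0.001,0,0,0,0,0,-0.0301,-0.001,0,0,0,0,0,-0.0301,-0.001,0,0,0,0,0,-0.0301,-0.001,0,0,0,0,0,-0.0301,-0.001,0,0,0,0,0,-0.0301,-0.001,0,0,0,0,0,-0.0301,-0.001,0,0,0,0,0,-0.0301,-0.001,0,0,0,0,0,-0.0301,-0.001,0,0,0,0,0,-0.0301,-0.001,0,0,0,0,0,0,0,0,0,0,0,0,0,0,0,0]}}

```text
clock: 52.7
position: [426.2, 136.4, 218.8]
ee_rot: [0.708, -0.706, -0.0, 0.001]
contact_force: [-0.5, 0.2, 0.6]
gripper_width: 19.3
```

```bash
python3 - <<'E'
from hole import *
go([427.6,136,190],Rt(180))
E
```

```text
turn(rad)  [0.001, -0.001, 0.003]  shift mm in start frame [ 0.4 -1.4 28.8]  in end frame [ 0.4 -1.4 28.8] from [426.2 136.4 218.8]
```

Request:
{"method": "servo_tool", "body": {"deltas": [0,0,0,0,0,0.008,0,0,0,0,0,0,0.008,0,0,0,0,0,0,0.005,0,0,0,0,0,0,0,0,0,0,0,0,0,0,0]}}

```text
clock: 53.12
position: [426.9, 134.8, 198.9]
ee_rot: [-0.707, 0.707, -0.0, 0.0]
contact_force: [-0.6, 0.8, 0.3]
gripper_width: 19.6
```

```bash
python3 - <<'E'
from hole import *
go([427.6,136,190],Rt(180)); print(sensors.read_state()['contact_force'])
E
```

```text
turn(rad)  [-0.001, -0.0, -0.001]  shift mm in start frame [-1.2 -0.7  8.9]  in end frame [-1.2 -0.7  8.9] from [426.9 134.8 198.9]
[-0.6  0.8  0.3]
```

Request:
{"method": "servo_tool", "body": {"deltas": [0,0,0,-0.001,-0.0005,0.004,0,0,0,0,0,0,0.004,0,0,0,0,0,0,0.003,0,0,0,0,0,0,0,0]}}

```text
clock: 53.45
position: [427.2, 136.5, 187.8]
ee_rot: [0.707, -0.707, 0.0, -0.0]
contact_force: [-0.6, -0.2, -0.2]
gripper_width: 19.6
```

Request:
{"method": "servo_tool", "body": {"deltas": [0,0,0,0,0,0.003,0,0,0,0,0,0,0.003,0,0,0,0,0,0,0,0]}}

```text
clock: 53.7
position: [427.3, 136.6, 181.8]
ee_rot: [0.707, -0.707, 0.0, -0.001]
contact_force: [0.6, -0.9, -0.1]
gripper_width: 19.9
```

Request:
{"method": "servo_tool", "body": {"deltas": [0,0,0,0,0,0.003,0,0,0,0,0,0,0.003,0,0,0,0,0,0,0,0]}}

```text
clock: 53.95
position: [427.3, 136.6, 175.8]
ee_rot: [0.707, -0.707, 0.0, -0.001]
contact_force: [-0.0, 0.0, -0.2]
gripper_width: 19.4
```

Request:
{"method": "servo_tool", "body": {"deltas": [0,0,0,0,0,0.003,0,0,0,0,0,0,0.003,0,0,0,0,0,0,0,0]}}

```text
clock: 54.2
position: [427.3, 136.5, 169.8]
ee_rot: [0.707, -0.707, 0.0, -0.001]
contact_force: [-0.5, -0.5, -0.6]
gripper_width: 19.5
```

Request:
{"method": "servo_tool", "body": {"deltas": [0,0,0,0,0,0.003,0,0,0,0,0,0,0.003,0,0,0,0,0,0,0,0]}}

```text
clock: 54.45
position: [427.3, 136.6, 163.8]
ee_rot: [0.707, -0.707, 0.0, -0.001]
contact_force: [0.3, 0.0, 0.4]
gripper_width: 19.4
```

Request:
{"method": "servo_tool", "body": {"deltas": [0,0,0,0,0,0.003,0,0,0,0,0,0,0.003,0,0,0,0,0,0,0,0]}}

```text
clock: 54.7
position: [427.8, 136.7, 158.1]
ee_rot: [0.707, -0.707, 0.001, -0.001]
contact_force: [0.6, -0.4, 0.6]
gripper_width: 19.8
```

Request:
{"method": "servo_tool", "body": {"deltas": [0,0,0,0,0,0.003,0,0,0,0,0,0,0.003,0,0,0,0,0,0,0,0]}}

```text
clock: 54.95
position: [427.9, 136.7, 152.1]
ee_rot: [0.707, -0.707, 0.001, -0.001]
contact_force: [2.4, -0.3, -1.9]
gripper_width: 19.5
```

Request:
{"method": "servo_tool", "body": {"deltas": [0,0,0,0,0,0.003,0,0,0,0,0,0,0.003,0,0,0,0,0,0,0.002,0,0,0,0,0,0,0,0]}}

```text
clock: 55.28
position: [428.0, 136.8, 144.1]
ee_rot: [0.707, -0.707, 0.001, -0.001]
contact_force: [3.5, -1.7, -1.1]
gripper_width: 19.5
```

Request:
{"method": "servo_tool", "body": {"deltas": [0,0,0,0,0,0.001,0,0,0,0,0,0,0.001,0,0,0,0,0,0,0,0]}}

```text
clock: 55.53
position: [428.0, 136.8, 142.5]
ee_rot: [0.707, -0.707, 0.001, -0.001]
contact_force: [2.7, -2.3, -0.2]
gripper_width: 19.3
```

Request:
{"method": "servo_tool", "body": {"deltas": [0,0,0,0,0,0.001,0,0,0,0,0,0,0.001,0,0,0,0,0,0,0,0]}}

```text
clock: 55.78
position: [428.0, 136.8, 141.2]
ee_rot: [0.707, -0.707, 0.001, -0.001]
contact_force: [1.2, -2.4, 5.3]
gripper_width: 19.8
```

Request:
{"method": "servo_tool", "body": {"deltas": [0,0,0,0,0,0.001,0,0,0,0,0,0,0.001,0,0,0,0,0,0,0,0]}}

```text
clock: 56.03
position: [428.1, 136.8, 141.1]
ee_rot: [0.708, -0.706, 0.001, -0.001]
contact_force: [-3.3, -2.6, 17.8]
gripper_width: 19.7
```

Request:
{"method": "servo_tool", "body": {"deltas": [0,0,0,0,0,0,0.04,0,0,0,0,0,0,0.04,0,0,0,0,0,0,0.04,0,0,0,0,0,0,0.04,0,0,0,0,0,-0.01,0.04,0,0,0,0,0,-0.02,0.04,0,0,0,0,0,-0.03,0.04,0,0,0,0,0,-0.03,0.04,0,0,0,0,0,-0.03,0.04,0,0,0,-0.035,0,0,0.04,0,0,0,-0.035,0,0,0.04,0,0,0,-0.035,0,0,0.04,0,0,0,-0.035,0,0,0.04,0,0,0,-0.035,0,0,0.04,0,0,0,-0.035,0,0,0.04,0,0,0,-0.035,0,0,0.04,0,0,0,-0.035,0,0,0.04,0,0,0,0,0,0,0.04]}}

```text
clock: 57.53
position: [426.8, 421.7, 256.4]
ee_rot: [0.709, -0.706, 0.0, -0.001]
contact_force: [1.0, 1.7, -0.3]
gripper_width: 40.0
```

```bash
python3 - <<'E'
from hole import *
print(sensors.read_state()['contact_force'])
t=cam('top');d=cam('side')
A=cv2.resize(t['img'][135:275,145:415,::-1],None,fx=2.2,fy=2.2,interpolation=cv2.INTER_CUBIC)
B=cv2.resize(d['img'][150:270,180:320,::-1],None,fx=2.2,fy=2.2,interpolation=cv2.INTER_CUBIC)
o=np.zeros((600,600,3),np.uint8); o[:308,:594]=A; o[312:312+264,:308]=B; cv2.imwrite('pics/fin.png',o)
E
```

```text
[ 1.   1.7 -0.3]
```

View pics/fin.png

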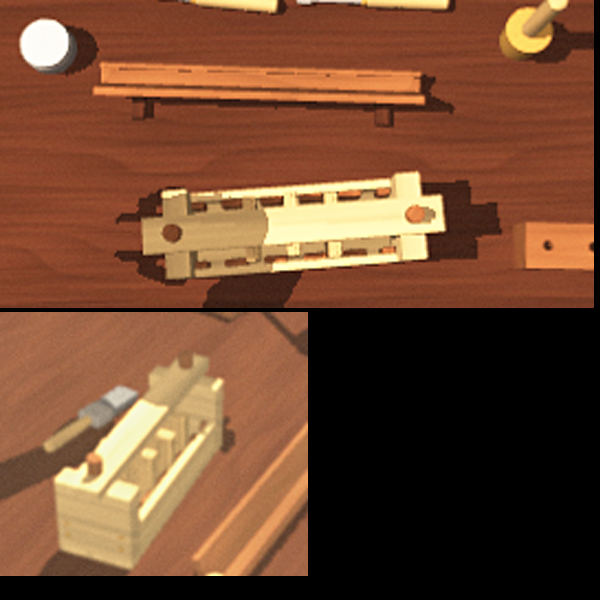

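The final view shows the batten across both end boards, with peg heads seated at top-crop (172,232) and (416,213). The three plaques sit below it, the stand is empty, and the mallet, tin and gouges look untouched. I'm handing in.

```bash
python3 -c "
from bench import workorder; print(workorder.job_done())"
```

```text
the job is handed in; nothing more can be done
None
```

The job is done and handed in at about 57.5 s on the robot clock, well inside the 210 s limit; no verdict is reported. There were three plaques on the stand. I stood them in the rack's three middle slots, laid the batten across the end boards and pushed both pegs down through it.

- **Plaques:** each met the rack floor with a contact force, at tool heights of about 73, 76 and 75 mm.
- **Batten:** it came to rest at the expected height. The hole I could see was within about 1 mm of its rack hole before release.
- **Pegs:** the block had been knocked a few centimetres, so I measured it again before gripping. Both pegs went in with almost no force until the heads met the batten, at tool heights of about 138 and 141 mm. Both were as expected from where each peg was held.
- **Last picture:** both peg heads sit on the batten, the stand is empty, and the three plaques are upright below. The mallet and tin look undisturbed, and so do the gouges as far as the crop shows them.
- **Disagreements:** the top and side views differed by a few mm on some points, up to about 10 mm on the batten's +y hole. I went by the top view and by touch. The measured tool position also wandered 2 to 5 mm while lowering.

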